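# Set the washed staining set out to dry

## Task

First push the grey drying board square and flush into the corner of the low metal fence. Then stack all the yellow slide boxes lying flat in one square pile on the white outline in the middle of the board, and turn every green staining jar mouth down over a blue peg of its own, fully down on the rack's base. Leave the amber bottle, the tube rack and the white beaker where they are.

Things in the scene. Friction and masses are not known exactly. Their poses are not given: they have to be found in the camera images.
- fence: Fixed low aluminium L-shaped fence, walls 40 mm high, 12 mm thick. Origin: the inside corner, at bench height. One wall's inner face is its x = 0 plane (y = -12 to 210 mm), the other's its y = 0 plane (x = -200 to 0). The free quarter, for the board, is x < 0, y > 0 in its frame.
- board: Loose flat grey board, 140 (its x) by 170 (its y) by 20 mm thick, 0.5 kg, on the bench. Origin: centre of its underside; z up. White outline 64 by 94 mm printed in the middle of its top, long side along the board's y. Flush home, its +x side touches the fence's x = 0 face and its -y side the y = 0 face: origin at (-70, +85) mm in the fence's frame, axes parallel.
- rack: White drying rack fixed to the bench: base 100 mm (its x) by 300 mm (its y) by 15 mm high, with three blue upright pegs in a row along its y, 100 mm apart. Each peg is 26 mm in diameter, stands 66 mm above the base's top (81 mm above the bench) and tapers over its last 11 mm to a 16 mm tip. Origin: centre of its underside.
- peg1 (a point): Foot of one of the rack's pegs: on the peg's axis, at the top face of the rack's base (15 mm above the bench). The peg's tip is 66 mm above it.
- peg2 (a point): Foot of one of the rack's pegs: on the peg's axis, at the top face of the rack's base (15 mm above the bench). The peg's tip is 66 mm above it.
- peg3 (a point): Foot of one of the rack's pegs: on the peg's axis, at the top face of the rack's base (15 mm above the bench). The peg's tip is 66 mm above it.
- box1: Flat closed yellow slide box, 90 mm (its x) by 60 mm (its y) by 16 mm high, rigid, about 90 g, white label on top, lying flat on the bench at first. Origin: centre of its underside; z up. May be absent.
- box2: Flat closed yellow slide box, 90 mm (its x) by 60 mm (its y) by 16 mm high, rigid, about 90 g, white label on top, lying flat on the bench at first. Origin: centre of its underside; z up. May be absent.
- box3: Flat closed yellow slide box, 90 mm (its x) by 60 mm (its y) by 16 mm high, rigid, about 90 g, white label on top, lying flat on the bench at first. Origin: centre of its underside; z up. May be absent.
- jar1: Square green jar, 95 mm long, 50 x 50 outside, 42 x 42 inside, 89 deep, 110 g, white rim; lies on its side, mouth roughly away from the robot. Origin: its middle, on the axis (25 mm up); its x runs from bottom to mouth. May be absent. Hint: a hand pinching the upright sides, pointing 45 degrees down and towards the mouth, turns it mouth down by rolling half a turn about its own pointing axis.
- jar1_mouth (a point): Centre of the mouth of jar1, in the plane of its rim, 47.5 mm from the jar's origin.
- jar2: Square green jar, 95 mm long, 50 x 50 outside, 42 x 42 inside, 89 deep, 110 g, white rim; lies on its side, mouth roughly away from the robot. Origin: its middle, on the axis (25 mm up); its x runs from bottom to mouth. May be absent. Hint: a hand pinching the upright sides, pointing 45 degrees down and towards the mouth, turns it mouth down by rolling half a turn about its own pointing axis.
- jar2_mouth (a point): Centre of the mouth of jar2, in the plane of its rim, 47.5 mm from the jar's origin.
- jar3: Square green jar, 95 mm long, 50 x 50 outside, 42 x 42 inside, 89 deep, 110 g, white rim; lies on its side, mouth roughly away from the robot. Origin: its middle, on the axis (25 mm up); its x runs from bottom to mouth. May be absent. Hint: a hand pinching the upright sides, pointing 45 degrees down and towards the mouth, turns it mouth down by rolling half a turn about its own pointing axis.
- jar3_mouth (a point): Centre of the mouth of jar3, in the plane of its rim, 47.5 mm from the jar's origin.
- bottle: Bystander: amber bottle, 60 mm in diameter, 130 mm high, standing. Origin: centre of its underside.
- tube_rack: Bystander: blue tube rack, 70 by 120 by 62 mm high. Origin: centre of its underside.
- beaker: Bystander: white beaker, 70 mm in diameter, 85 mm high, standing. Origin: centre of its underside.
Not all that is in view belongs to the job. What is shaped like the box2 but purple or turquoise is not meant.

How it is judged:
On the way, in this order (a step that is already met when the one before it is completed fails the run):
1. the drying board is square and flush in the fence corner (x of board in the frame of fence between -0.075 and -0.065 m and y of board in the frame of fence between 0.08 and 0.09 m and angle between the x axis of board and the x axis of fence, either way round below 0.035 rad), for 0.2 s.
2. all slide boxes lie in one square pile on the board's outline (horizontal distance between each of box1, box2, box3 and board below 0.01 m and angle between the x axis of each of box1, box2, box3 and the y axis of board, either way round below 0.1 rad and angle between each of box1, box2, box3's own z axis and vertical below 0.06 rad and height (world z) of each of box1, box2, box3 below 0.056 m and horizontal distance between box1 and box2 below 0.007 m and angle between the x axis of box1 and the x axis of box2, either way round below 0.1 rad and horizontal distance between each of box2, box1 and box3 below 0.007 m and angle between the x axis of each of box2, box1 and the x axis of box3, either way round below 0.1 rad), for 0.2 s.
At the end, for the whole second after the job is handed in: Board within 5 mm of both fence walls, square within 2 degrees; all boxes flat in one pile, within 10 mm of the outline's middle, 7 mm of one another and 6 degrees; every jar mouth down over its own peg, rim within 4 mm of the rack's base; all released and at rest (all of step 1 and all of step 2 and linear speed of each of box1, box2, box3, jar1, jar2, jar3 below 0.02 m/s and angle between each of jar1, jar2, jar3's own x axis and vertical above 3.05 rad and ((horizontal distance between jar1_mouth and peg1 below 0.013 m and z of jar1_mouth in the frame of peg1 below 0.004 m) or (horizontal distance between jar1_mouth and peg2 below 0.013 m and z of jar1_mouth in the frame of peg2 below 0.004 m) or (horizontal distance between jar1_mouth and peg3 below 0.013 m and z of jar1_mouth in the frame of peg3 below 0.004 m)) and ((horizontal distance between jar2_mouth and peg1 below 0.013 m and z of jar2_mouth in the frame of peg1 below 0.004 m) or (horizontal distance between jar2_mouth and peg2 below 0.013 m and z of jar2_mouth in the frame of peg2 below 0.004 m) or (horizontal distance between jar2_mouth and peg3 below 0.013 m and z of jar2_mouth in the frame of peg3 below 0.004 m)) and ((horizontal distance between jar3_mouth and peg1 below 0.013 m and z of jar3_mouth in the frame of peg1 below 0.004 m) or (horizontal distance between jar3_mouth and peg2 below 0.013 m and z of jar3_mouth in the frame of peg2 below 0.004 m) or (horizontal distance between jar3_mouth and peg3 below 0.013 m and z of jar3_mouth in the frame of peg3 below 0.004 m))); the robot touches nothing.
It fails at once if the amber bottle is moved by more than 30 mm (distance of bottle from where it was at the start of the episode above 0.03 m).
It fails at once if the blue tube rack is moved by more than 30 mm (distance of tube_rack from where it was at the start of the episode above 0.03 m).
It fails at once if the white beaker is moved by more than 30 mm (distance of beaker from where it was at the start of the episode above 0.03 m).
Of box1, box2, box3 only 2 to 3 are there at a start; the rules pass over those that are not, and their reading is None.
Of jar1, jar2, jar3 only 2 to 3 are there at a start; the rules pass over those that are not, and their reading is None.
At some moment in a run one of jar1, jar2, jar3 may be knocked a few centimetres aside while the robot is not near it.
It also fails if it takes over 210 s, if anything falls off the work surface, if the arm or the gripper's body presses on something with over 40 N, if the wrist force passes 120 N, or if a joint passes its speed limit or range.

## Robot

A 6-joint arm with a two-finger parallel gripper is mounted at the origin on the work surface. World frame = base frame: x ahead of the robot, y to its left, z up, the work surface at z = 0. Lengths are in m, angles in rad, forces in N, time in s.
With the tool pointing down it reaches from about 0.375 to 0.975 m from the base axis. Payload 3.8 kg.
Tool frame: the origin (TCP) lies at the centre of the arm's flange, where the gripper is bolted on; the fingertips stand 173 mm ahead of it and the grasp point (between the pads) lies 155 mm ahead of it (bot.tip_reach is the distance from the TCP to the fingertips, in m); z points along the fingers, y is the line along which they close (so a half turn about z gives the same grasp; the last joint's range is limited). The gripper opens to 85 mm and grips with 20 to 120 N. Pads are 22 mm wide; open, the fingers measure 114 mm over their backs; the gripper's body (76 mm by 85 mm) begins 54 mm behind the grasp point. The pads swing forward as they close: fully open they stand 13 mm farther back than shut.
Start: joints at [-1.365, 0.264, 1.604, -0, 1.274, -0.037], TCP at [0.162, -0.655, 0.405] pointing down, gripper open.
Joint ranges: [-2.63, 2.63], [-0.94, 2.18], [0.31, 2.57], [-1.31, 4.45], [0, 2.66], [-2.55, 2.55]. Speed limits (rad/s): [2.57, 2.57, 3.14, 3.14, 3.14, 3.14].

## Interface

Orientations are given as a rotation vector (axis times angle).
In Python, from workcell import bot gives the robot as it stands.
- The arm moves only by the tool drive_tool, never from a script. Its arguments are lists of equal length, an entry for each row: "claw": the finger opening in mm, from 0 to 85.4; "slide": the shift along the world's x, y, z each as a share of 0.5 m, from -1 to 1, a list of three; "yaw": the turn about the world's z as a share of 180 degrees, from -1 to 1. A call has 1 to 8 rows; each row is the pose to reach, as a shift and turn from the pose commanded when the call began, turning the shorter way round; what a row does not reach only later rows make up. A row lasts 1/12 s, in which the tool goes at most 41.7 mm and 7.16 degrees, less where a joint would pass 70% of its speed; a pose out of reach is approached as far as the arm can. A call with a number of a shift or a turn outside -1 to 1 is refused whole. A call with a gripper value outside its range is refused whole. The fingers move at their own pace and stop on an object; "newtons" is the grip in N (left out, the last holds). Time passes only in rows, so rows that repeat a pose let the fingers close. It gives the time, the measured TCP pose, the force, the opening and the grip force at its end, in the units of the state.
- bot.read_state(): the state, without advancing time (a new reading comes with each control period).
- bot.read_camera(name): name is "side" or "top"; returns a dict with "color" (400x640x3 uint8, red, green, blue), "depth" (400x640 float32, m along the optical axis (not along the pixel's ray), 0 where there is no reading), "mtx" (3x3 intrinsics, pixels), "k1" (the pictures are not rectified: a ray, as slopes to the right and down, at radius r is drawn at 1 + k1 r^2 times it, then the intrinsics apply), "eye" and "rotation" of the camera in the world. Camera axes: x right, y up, looking along -z (the intrinsics and any distortion apply to the point x, -y, -z); pixel columns grow to the right and rows downward; lengths in m; the calibration is good to about 2 mm. A picture is of the moment at which its call begins.
- bot.finish_job(): hands the job in; it is judged then, once.
The state is a dict: "time": time; "q": joint angles; "joint_vel": joint speeds; "joint_torque": joint torques, N m; "tool_pos": TCP position; "tcp_rot": TCP orientation; "wrist_force": force on the tool from outside, world axes, zero at the start; "torque": the same for the moment, N m; "width": opening from 0.0 (shut) to 1.0 (fully open); "grip_force": force on a finger pad.
Only numpy, scipy, OpenCV 4.12 (cv2) and the standard library are available. Lean on these libraries where they do the work, as an engineer would, in place of code of your own. Each camera call takes 0.05 s, during which the arm holds its last target. There are 200 camera calls.

## Working session

There is one attempt and no reset: what is moved stays moved. The work goes in short steps, Python scripts to look and compute and a tool call to move; the robot and the scene stay as the last step left them, time stands still between calls to the robot, and variables do not carry over. Pictures are saved under pics/ and viewed, at most 14 in all, crops included, and the job is handed in when it is done.

Besides the shell and the picture viewer there is one more tool, called after ">>>" as name(argument=value, ...), one argument or row to a line, values as JSON. drive_tool: Moves the arm, as the interface text tells. Shift numbers are shares of 0.5 m and turn numbers shares of 180 degrees, none past 1 either way. Its arguments: {"type":"object","properties":{"claw":{"type":"array","items":{"type":"number"}},"slide":{"type":"array","items":{"type":"array","items":{"type":"number"}}},"yaw":{"type":"array","items":{"type":"number"}},"newtons":{"type":"number"}},"required":["claw","slide","yaw"]}

```bash
mkdir -p pics; ls; cat > h.py <<'E'
import numpy as np, cv2
from workcell import bot
def cam(n): return bot.read_camera(n)
def save(c,name,box=None,s=1):
    im=c["color"][...,::-1]
    if box: im=im[box[1]:box[3],box[0]:box[2]]
    cv2.imwrite("pics/"+name,cv2.resize(im,None,fx=s,fy=s,interpolation=cv2.INTER_CUBIC))
def rays(c,px):
    px=np.asarray(px,float).reshape(-1,1,2)
    u=cv2.undistortPoints(px,c["mtx"],np.array([c["k1"],0,0,0.]))[:,0]
    d=np.c_[u[:,0],-u[:,1],-np.ones(len(u))]
    return d@np.asarray(c["rotation"]).T
def plane(c,px,z):
    d=rays(c,px); e=np.asarray(c["eye"])
    return e+d*((z-e[2])/d[:,2])[:,None]
def deep(c):
    h,w=c["depth"].shape
    v,u=np.mgrid[:h,:w]
    d=rays(c,np.c_[u.ravel(),v.ravel()])
    return (np.asarray(c["eye"])+d*c["depth"].reshape(-1,1)).reshape(h,w,3)
E
python3 - <<'E'
from h import *
for n in("top","side"):
    c=cam(n);save(c,n+"0.png",s=1.25);print(n,c["eye"],np.round(c["rotation"],3).tolist(),c["mtx"].tolist(),c["k1"])
s=bot.read_state();print(s,bot.tip_reach)
E
```

```text
pics
top [ 0.37699729 -0.03803314  1.51518804] [0.084, -0.069, -1.573] [[434.6893060377483, 0.0, 320.34035794300354], [0.0, 434.6893060377483, 200.06506549110355], [0.0, 0.0, 1.0]] -0.031188503996868535
side [0.14838778 1.2723754  0.788492  ] [0.241, -1.496, -2.494] [[502.5518919273301, 0.0, 324.2337433458682], [0.0, 502.5518919273301, 196.09287846581393], [0.0, 0.0, 1.0]] -0.1322894165482501
{'time': 0.1, 'q': array([-1.36491525e+00,  2.64638384e-01,  1.60524729e+00, -1.74722015e-06,
        1.27374085e+00, -3.69065770e-02]), 'joint_vel': array([ 0.00204549, -0.00274306, -0.00267946, -0.00197882, -0.00010083,
       -0.00029403]), 'joint_torque': array([ 3.70876460e-04, -5.16707253e+01, -3.68588877e+01, -6.26007773e-05,
        6.27610847e-03,  1.49813798e-05]), 'tool_pos': array([ 0.16220354, -0.65488668,  0.40350744]), 'tcp_rot': array([-3.11646141e+00, -3.80189369e-01,  2.72037834e-04]), 'wrist_force': array([-0.27640573,  0.21291438,  0.55506999]), 'torque': array([0.02732648, 0.02544986, 0.02855355]), 'grip_force': 0.0, 'width': 0.9986809039864271} 0.1734
```

View pics/top0.png

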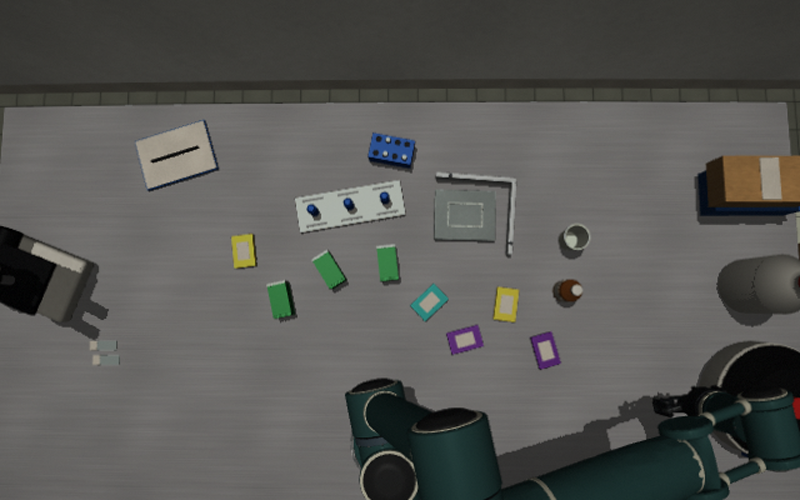

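View pics/side0.png

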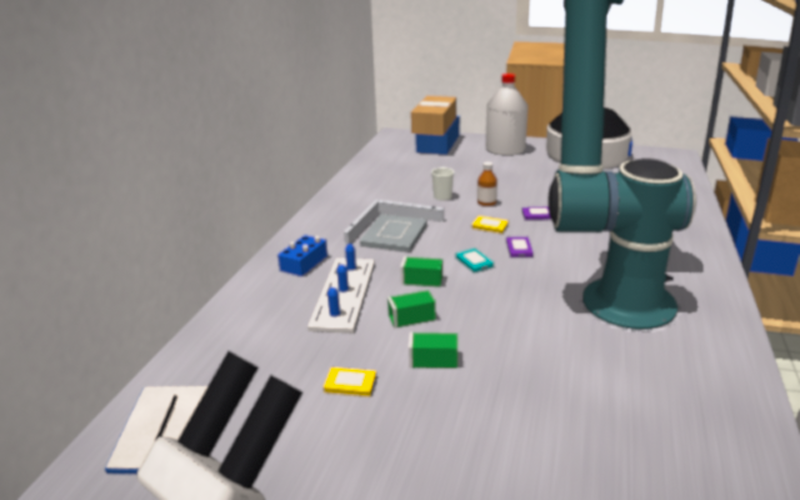

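Top view (800-wide picture): grey board at (465,215) below/left of the fence with corner at (513,180); rack with blue pegs at (313,210), (349,204), (385,198); jars at (280,300), (328,270), (388,263); yellow boxes at (244,250) and (507,304).
Could be mistaken: turquoise box (430,301), purple boxes (464,339) and (545,350) for the yellow boxes; blue tube rack (392,150) for the rack. By colour I choose the yellow ones; a crop of these will confirm.

```bash
sed -i 's/np.asarray(c\["rotation"\]).T/cv2.Rodrigues(np.asarray(c["rotation"]))[0].T/' h.py
cat >> h.py <<'E'
R={"yellow":((20,120,90),(35,255,255)),"green":((45,100,40),(80,255,255)),"blue":((105,120,40),(130,255,255)),"amber":((5,120,30),(16,255,200))}
def blobs(c,col,amin=40):
    hsv=cv2.cvtColor(c["color"],cv2.COLOR_RGB2HSV)
    m=cv2.inRange(hsv,*map(np.array,R[col]))
    cs,_=cv2.findContours(m,cv2.RETR_EXTERNAL,cv2.CHAIN_APPROX_NONE)
    return [k[:,0] for k in cs if cv2.contourArea(k)>amin]
def rect(c,k,z):
    p=plane(c,cv2.convexHull(k)[:,0],z)[:,:2]
    (x,y),(w,h),a=cv2.minAreaRect((p*1000).astype(np.float32))
    if w<h: w,h,a=h,w,a+90
    return np.round([x,y,w,h,(a+90)%180-90],1)   # mm, mm, long, short, long axis deg
E
python3 - <<'E'
from h import *
c=cam("top")
P=deep(c)
for col,z in(("yellow",.016),("green",.05),("blue",.075),("amber",.06)):
    for k in blobs(c,col,15):
        m=np.zeros((400,640),np.uint8);cv2.drawContours(m,[k],-1,1,-1)
        zz=P[...,2][(m>0)&(c["depth"]>0)]
        print(col,k.mean(0).round(),rect(c,k,z),"z",np.percentile(zz,[10,50,90]).round(3))
# board & fence via height
Z=P[...,2]
reg=np.zeros_like(Z,bool);reg[130:215,330:420]=1
for lo,hi,n in((.013,.028,"board"),(.033,.05,"fence")):
    m=((Z>lo)&(Z<hi)&reg).astype(np.uint8)
    m=cv2.morphologyEx(m,cv2.MORPH_OPEN,np.ones((2,2)))if n=="board" else m
    cs,_=cv2.findContours(m,cv2.RETR_EXTERNAL,cv2.CHAIN_APPROX_NONE)
    for k in cs:
        if cv2.contourArea(k)>30: print(n,k[:,0].mean(0),rect(c,k[:,0],.02 if n=="board" else .04), cv2.contourArea(k))
save(c,"crop1.png",(170,90,480,300),2.5)
E
```

```text
yellow [404. 243.] [ 373.  -311.4   90.5   60.8   -8.2] z [0.011 0.016 0.02 ]
yellow [194. 200.] [523.8 416.2  89.8  59.2   6.9] z [0.012 0.017 0.021]
green [223. 240.] [384.3 303.7  87.4  50.3  12.4] z [0.046 0.05  0.054]
green [263. 216.] [466.1 169.4  87.8  51.3  32. ] z [0.046 0.05  0.054]
green [310. 211.] [482.7  11.8  88.   49.2   5.8] z [0.046 0.051 0.054]
blue [606. 167.] [ 625.2 -990.6  228.6   10.3  -89.2] z [0.076 0.08  0.083]
blue [249. 167.] [631.  216.3  21.8  19.   45. ] z [0.071 0.078 0.085]
blue [278. 162.] [647.4 118.4  22.8  20.5  33.6] z [0.071 0.079 0.085]
blue [307. 157.] [663.1  20.3  21.6  21.3  18.2] z [0.073 0.078 0.083]
blue [313. 118.] [7.949e+02 5.000e-01 1.176e+02 6.870e+01 7.870e+01] z [0.046 0.051 0.055]
amber [455. 232.] [ 409.6 -474.7   56.7   53.3   89.7] z [0.081 0.092 0.104]
amber [605. 147.] [ 706.6 -995.2  264.1  136.8   89.9] z [0.119 0.16  0.164]
board [372.67567568 172.75135135] [ 616.4 -205.4  169.8  140.8   88.8] 1861.5
fence [393.89919355 157.66935484] [ 622.8 -225.5  221.2  211.9   85.4] 338.0
```

View pics/crop1.png

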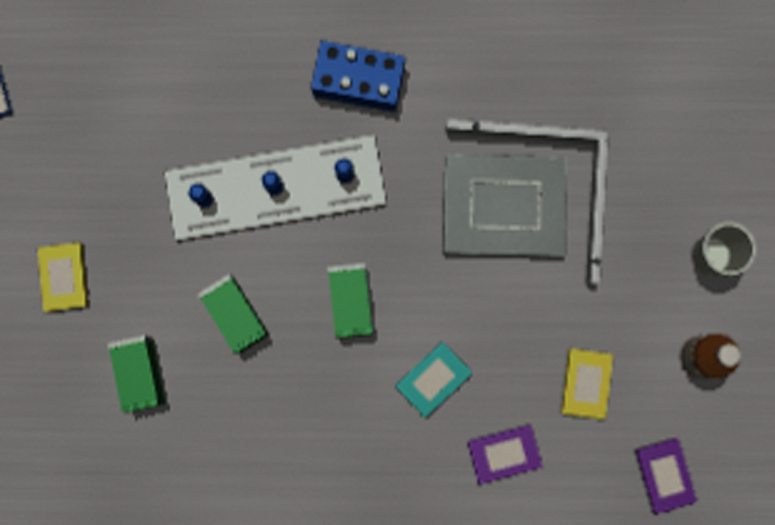

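>>> drive_tool(
  claw=[85, 85, 85, 85, 85, 85, 85],
  slide=[
    [0.31, 0.38, 0],
    [0.31, 0.38, 0],
    [0.31, 0.38, 0],
    [0.31, 0.38, 0],
    [0.31, 0.38, 0],
    [0.31, 0.38, 0],
    [0.31, 0.38, 0],
  ],
  yaw=[0.13, 0.13, 0.13, 0.13, 0.13, 0.13, 0.13],
)

```text
time: 0.73
tool_pos: [0.3204, -0.4606, 0.4043]
tcp_rot: [-2.971, -1.011, -0.004]
wrist_force: [-1.3, -0.0, -0.5]
width: 0.99
grip_force: 0.0
```

>>> drive_tool(
  claw=[85, 85, 85, 85, 85, 85, 85],
  slide=[
    [0.31, 0.38, 0],
    [0.31, 0.38, 0],
    [0.31, 0.38, 0],
    [0.31, 0.38, 0],
    [0.31, 0.38, 0],
    [0.31, 0.38, 0],
    [0.31, 0.38, 0],
  ],
  yaw=[0.13, 0.13, 0.13, 0.13, 0.13, 0.13, 0.13],
)

```text
time: 1.32
tool_pos: [0.4752, -0.271, 0.4045]
tcp_rot: [-2.706, -1.594, -0.005]
wrist_force: [-0.5, -1.3, 0.2]
width: 0.993
grip_force: 0.0
```

>>> drive_tool(
  claw=[85, 85, 85, 85, 85, 85, 85, 85],
  slide=[
    [0.308, 0.382, 0],
    [0.308, 0.382, 0],
    [0.308, 0.382, 0],
    [0.308, 0.382, 0],
    [0.308, 0.382, 0],
    [0.308, 0.382, 0],
    [0.308, 0.382, 0],
    [0.308, 0.382, 0],
  ],
  yaw=[0.137, 0.137, 0.137, 0.137, 0.137, 0.137, 0.137, 0.137],
)

```text
time: 1.98
tool_pos: [0.6271, -0.0831, 0.4039]
tcp_rot: [-2.305, -2.133, 0.002]
wrist_force: [-0.8, -0.0, 0.1]
width: 0.995
grip_force: 0.0
```

>>> drive_tool(
  claw=[85, 85, 85, 85, 85, 85, 85, 85],
  slide=[
    [0, 0, -0.434],
    [0, 0, -0.434],
    [0, 0, -0.434],
    [0, 0, -0.434],
    [0, 0, -0.434],
    [0, 0, -0.434],
    [0, 0, -0.434],
    [0, 0, -0.434],
  ],
  yaw=[0, 0, 0, 0, 0, 0, 0, 0],
)

```text
time: 2.65
tool_pos: [0.6264, -0.0854, 0.1885]
tcp_rot: [2.31, 2.128, -0.0]
wrist_force: [0.9, 0.4, 0.2]
width: 0.997
grip_force: 0.0
```

```bash
python3 - <<'E'
from h import *
c=cam("top")
for k in blobs(c,"yellow",15): print(k.mean(0).round(),rect(c,k,.016))
save(c,"top1.png",s=1.25)
d=cam("side");save(d,"side1.png",(250,120,420,300),4)
print(bot.read_state()["tool_pos"])
E
```

```text
[404. 243.] [ 372.7 -311.4   91.    60.8   -8.2]
[194. 200.] [523.6 416.3  90.2  59.2   7. ]
[ 0.62809721 -0.08517911  0.19127998]
```

View pics/top1.png

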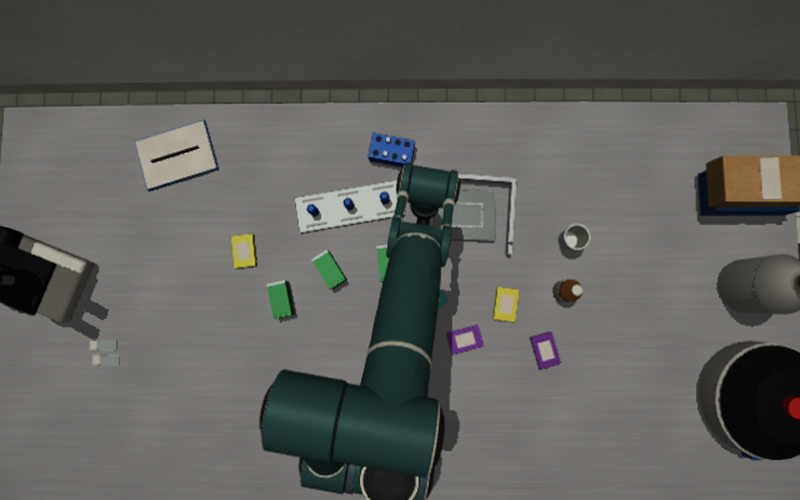

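View pics/side1.png

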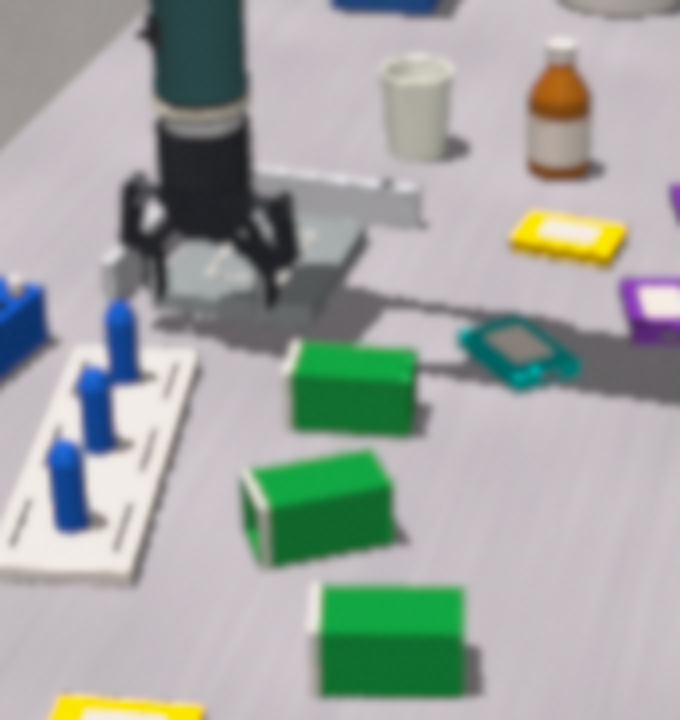

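>>> drive_tool(
  claw=[85, 85, 85, 85, 85],
  slide=[
    [0, 0, -0.01],
    [0, 0, -0.02],
    [0, 0, -0.03],
    [0, 0, -0.036],
    [0, 0, -0.036],
  ],
  yaw=[0, 0, 0, 0, 0],
)

```text
time: 3.17
tool_pos: [0.6257, -0.084, 0.1688]
tcp_rot: [-2.308, -2.129, 0.002]
wrist_force: [-0.6, 0.4, -1.1]
width: 0.995
grip_force: 0.0
```

>>> drive_tool(
  claw=[85, 85, 85, 85, 85, 85, 85, 85],
  slide=[
    [0, 0, -0.008],
    [-0.002, -0.025, -0.008],
    [-0.003, -0.04, -0.008],
    [-0.004, -0.055, -0.008],
    [-0.006, -0.07, -0.008],
    [-0.007, -0.085, -0.008],
    [-0.008, -0.1, -0.008],
    [-0.008, -0.1, -0.008],
  ],
  yaw=[0, 0, 0, 0, 0, 0, 0, 0],
)

```text
time: 3.83
tool_pos: [0.6221, -0.136, 0.1658]
tcp_rot: [2.31, 2.128, -0.001]
wrist_force: [0.1, 0.1, -0.2]
width: 0.995
grip_force: 0.0
```

```bash
cat >> h.py <<'E'
def board(c):
    Z=deep(c)[...,2]; u=cv2.cvtColor(c["color"],cv2.COLOR_RGB2HSV)
    reg=np.zeros_like(Z,bool);reg[130:215,330:420]=1
    o=[]
    for lo,hi,h in((.013,.028,.02),(.033,.05,.04)):
        m=((Z>lo)&(Z<hi)&reg).astype(np.uint8)
        if h==.02: m=cv2.morphologyEx(m,cv2.MORPH_OPEN,np.ones((3,3)))
        cs,_=cv2.findContours(m,cv2.RETR_EXTERNAL,cv2.CHAIN_APPROX_NONE)
        o+=[(h,rect(c,k[:,0],h)) for k in cs if cv2.contourArea(k)>100]
    return o
E
python3 - <<'E'
from h import *
print(board(cam("top")))
E
```

```text
[(0.02, array([ 610.6, -271.6,  140.7,   92.5,   -4.8])), (0.04, array([ 639.5, -316.2,  244.5,  109.8,   24.6]))]
```

>>> drive_tool(
  claw=[85, 85, 85, 85],
  slide=[
    [-0.001, -0.008, 0],
    [-0.001, -0.016, 0],
    [-0.001, -0.016, 0],
    [-0.001, -0.016, 0],
  ],
  yaw=[0, 0, 0, 0],
)

```text
time: 4.22
tool_pos: [0.6218, -0.1416, 0.1659]
tcp_rot: [-2.308, -2.129, -0.001]
wrist_force: [-0.5, 4.7, 1.7]
width: 0.995
grip_force: 2.3
```

>>> drive_tool(
  claw=[85, 85, 85],
  slide=[
    [0, -0.004, 0],
    [0, -0.004, 0],
    [0, -0.004, 0],
  ],
  yaw=[0, 0, 0],
)

```text
time: 4.47
tool_pos: [0.6218, -0.1421, 0.1659]
tcp_rot: [-2.307, -2.128, -0.003]
wrist_force: [-0.3, 11.1, 2.1]
width: 1.0
grip_force: 5.6
```

>>> drive_tool(
  claw=[85, 85, 85],
  slide=[
    [0, -0.004, 0],
    [0, -0.004, 0],
    [0, -0.004, 0],
  ],
  yaw=[0, 0, 0],
)

```text
time: 4.72
tool_pos: [0.6219, -0.1426, 0.1659]
tcp_rot: [-2.306, -2.126, -0.005]
wrist_force: [-0.0, 19.4, 5.4]
width: 0.996
grip_force: 8.9
```

>>> drive_tool(
  claw=[85, 85, 85],
  slide=[
    [0, -0.004, 0],
    [0, -0.004, 0],
    [0, -0.004, 0],
  ],
  yaw=[0, 0, 0],
)

```text
time: 4.97
tool_pos: [0.6219, -0.143, 0.1659]
tcp_rot: [-2.305, -2.125, -0.008]
wrist_force: [0.2, 24.4, 6.2]
width: 0.994
grip_force: 12.1
```

>>> drive_tool(
  claw=[85, 85, 85, 85, 85, 85, 85, 85],
  slide=[
    [0.002, 0.04, 0],
    [0.002, 0.04, 0],
    [0, 0.04, 0.12],
    [0, 0.04, 0.12],
    [-0.227, -0.165, 0.12],
    [-0.227, -0.165, 0.12],
    [-0.227, -0.165, 0.12],
    [-0.227, -0.165, 0.12],
  ],
  yaw=[0, 0, 0, 0, -0.5, -0.5, -0.5, -0.5],
)

```text
time: 5.63
tool_pos: [0.5058, -0.2327, 0.2259]
tcp_rot: [2.768, 1.484, -0.003]
wrist_force: [-0.8, 0.6, 0.1]
width: 0.992
grip_force: 0.0
```

```bash
python3 - <<'E'
from h import *
s=bot.read_state();print(s["tool_pos"],s["tcp_rot"],s["q"])
E
```

```text
[ 0.50584978 -0.23273298  0.22587465] [ 2.76786717e+00  1.48396864e+00 -2.60378247e-03] [-0.4753331   0.22086794  2.01652026 -0.00246636  0.90431491  0.11270586]
```

>>> drive_tool(
  claw=[85, 85, 85, 85, 85, 85, 85, 85],
  slide=[
    [0, 0, 0],
    [0, 0, 0],
    [0, 0, 0],
    [0, 0, 0],
    [0, 0, 0],
    [0, 0, 0],
    [0, 0, 0],
    [0, 0, -0.06],
  ],
  yaw=[-0.3, -0.3, -0.3, -0.3, -0.3, -0.3, -0.3, -0.3],
)

```text
time: 6.3
tool_pos: [0.5116, -0.2333, 0.2014]
tcp_rot: [3.134, 0.066, 0.017]
wrist_force: [0.9, -2.0, 0.7]
width: 0.995
grip_force: 0.0
```

>>> drive_tool(
  claw=[85, 85, 85, 85],
  slide=[
    [0, 0, -0.03],
    [0, 0, -0.06],
    [0, 0, -0.06],
    [0, 0, -0.06],
  ],
  yaw=[-0.041, -0.041, -0.041, -0.041],
)

```text
time: 6.63
tool_pos: [0.5077, -0.231, 0.165]
tcp_rot: [-3.139, 0.127, 0.003]
wrist_force: [0.5, 0.1, -0.2]
width: 0.996
grip_force: 0.0
```

```bash
python3 - <<'E'
from h import *
s=bot.read_state();print(s["tool_pos"],s["tcp_rot"]);print(board(cam("top")))
E
```

```text
[ 0.50766669 -0.23103372  0.16498316] [-3.13877163e+00  1.26571724e-01  3.13331748e-03]
[(0.02, array([ 617.1, -238.3,  173.4,  137.9,   88.6])), (0.04, array([ 700.6, -260.4,  262.3,  122.4,   53.7]))]
```

>>> drive_tool(
  claw=[85, 85, 85, 85, 85, 85, 85, 85],
  slide=[
    [0.02, -0.002, 0],
    [0.035, -0.003, 0],
    [0.05, -0.004, 0],
    [0.065, -0.005, 0],
    [0.08, -0.006, 0],
    [0.096, -0.008, 0],
    [0.096, -0.008, 0],
    [0.096, -0.008, 0],
  ],
  yaw=[0, 0, 0, 0, 0, 0, 0, 0],
)

```text
time: 7.35
tool_pos: [0.5574, -0.2348, 0.1661]
tcp_rot: [3.138, -0.127, 0.003]
wrist_force: [-0.6, 0.4, 0.1]
width: 0.993
grip_force: 0.0
```

>>> drive_tool(
  claw=[85, 85, 85, 85],
  slide=[
    [0.006, -0.001, 0],
    [0.012, -0.001, 0],
    [0.018, -0.001, 0],
    [0.018, -0.001, 0],
  ],
  yaw=[0, 0, 0, 0],
)

```text
time: 7.68
tool_pos: [0.5648, -0.2351, 0.1656]
tcp_rot: [-3.139, 0.127, 0.003]
wrist_force: [-5.1, 0.2, 2.7]
width: 0.999
grip_force: 2.1
```

>>> drive_tool(
  claw=[85, 85, 85],
  slide=[
    [0.004, 0, 0],
    [0.004, 0, 0],
    [0.004, 0, 0],
  ],
  yaw=[0, 0, 0],
)

```text
time: 7.93
tool_pos: [0.5659, -0.2351, 0.1656]
tcp_rot: [-3.138, 0.127, 0.007]
wrist_force: [-7.7, -0.6, 6.2]
width: 0.996
grip_force: 4.0
```

>>> drive_tool(
  claw=[85, 85, 85],
  slide=[
    [0.004, 0, 0],
    [0.004, 0, 0],
    [0.004, 0, 0],
  ],
  yaw=[0, 0, 0],
)

```text
time: 8.18
tool_pos: [0.5666, -0.2352, 0.1655]
tcp_rot: [-3.138, 0.127, 0.013]
wrist_force: [-13.8, -0.6, 10.3]
width: 0.995
grip_force: 6.9
```

>>> drive_tool(
  claw=[85, 85, 85],
  slide=[
    [0.006, 0, 0],
    [0.006, 0, 0],
    [0.006, 0, 0],
  ],
  yaw=[0, 0, 0],
)

```text
time: 8.43
tool_pos: [0.5675, -0.2352, 0.1653]
tcp_rot: [-3.137, 0.126, 0.022]
wrist_force: [-22.0, 0.3, 17.1]
width: 0.991
grip_force: 11.2
```

>>> drive_tool(
  claw=[85, 85, 85, 85, 85, 85, 85, 85],
  slide=[
    [-0.04, 0.003, 0],
    [-0.06, 0.005, 0],
    [-0.06, 0.005, 0.1],
    [-0.06, 0.005, 0.2],
    [-0.4, -0.14, 0.2],
    [-0.4, -0.14, 0.2],
    [-0.4, -0.14, 0.2],
    [-0.4, -0.14, 0.2],
  ],
  yaw=[0, 0, 0, 0, -0.02, -0.02, -0.02, -0.02],
)

```text
time: 9.1
tool_pos: [0.3887, -0.2981, 0.2648]
tcp_rot: [3.132, -0.224, 0.004]
wrist_force: [0.4, -0.8, -0.4]
width: 0.995
grip_force: 0.0
```

```bash
python3 - <<'E'
from h import *
s=bot.read_state();print(s["tool_pos"],s["tcp_rot"])
c=cam("top");print(board(c));save(c,"b1.png",(320,120,430,225),5)
for k in blobs(c,"yellow",15): print(k.mean(0).round(),rect(c,k,.016))
E
```

```text
[ 0.3886859  -0.29811361  0.2647928 ] [ 3.13205133 -0.22392133  0.00390039]
[(0.02, array([ 646.2, -241. ,  172.5,  143. ,   85.3])), (0.04, array([ 622.8, -225.5,  221.2,  211.9,   85.4]))]
[407. 254.] [ 339.1 -317.    34.3   16.9   82.6]
[194. 200.] [523.7 416.3  89.7  59.2   7. ]
```

View pics/b1.png

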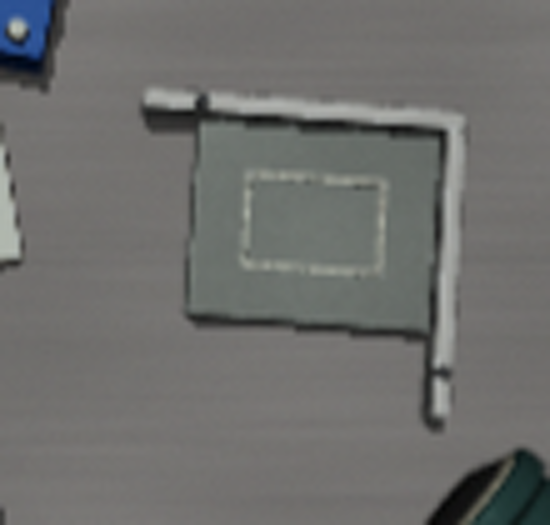

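Picture b1 shows the board square in the corner, outline centre at crop (315,222); measured 0.6 mm from home. Now box at (373,-311).

>>> drive_tool(
  claw=[85, 85, 85, 85, 85, 85],
  slide=[
    [-0.032, -0.027, 0],
    [-0.032, -0.027, -0.08],
    [-0.032, -0.027, -0.14],
    [-0.032, -0.027, -0.184],
    [-0.032, -0.027, -0.184],
    [-0.032, -0.027, -0.184],
  ],
  yaw=[0, 0, 0, 0, 0, 0],
)

```text
time: 9.65
tool_pos: [0.3732, -0.3109, 0.1711]
tcp_rot: [-3.132, 0.226, 0.003]
wrist_force: [0.1, -0.2, 1.4]
width: 0.993
grip_force: 0.0
```

>>> drive_tool(
  claw=[50, 50, 50, 50, 50, 50, 50, 50],
  slide=[
    [0, 0, 0],
    [0, 0, 0],
    [0, 0, 0],
    [0, 0, 0],
    [0, 0, 0],
    [0, 0, 0],
    [0, 0, 0],
    [0, 0, 0],
  ],
  yaw=[0, 0, 0, 0, 0, 0, 0, 0],
  newtons=30,
)

```text
time: 10.32
tool_pos: [0.3748, -0.3122, 0.1742]
tcp_rot: [3.131, -0.226, 0.006]
wrist_force: [0.4, 0.3, 7.3]
width: 0.695
grip_force: 33.3
```

>>> drive_tool(
  claw=[50, 50, 50, 50, 50, 50, 50, 50],
  slide=[
    [0, 0, 0.06],
    [0, 0, 0.12],
    [0, 0, 0.16],
    [0.1, 0.03, 0.16],
    [0.2, 0.06, 0.16],
    [0.26, 0.07, 0.16],
    [0.26, 0.07, 0.16],
    [0.26, 0.07, 0.16],
  ],
  yaw=[0, 0, 0, 0.03, 0.06, 0.1, 0.14, 0.18],
)

```text
time: 10.98
tool_pos: [0.5071, -0.2756, 0.2533]
tcp_rot: [3.067, 0.668, 0.005]
wrist_force: [-0.4, -0.0, -2.0]
width: 0.689
grip_force: 33.4
```

>>> drive_tool(
  claw=[50, 50, 50, 50, 50, 50, 50, 50],
  slide=[
    [0.06, 0.02, 0],
    [0.12, 0.03, 0],
    [0.18, 0.04, 0],
    [0.24, 0.06, 0],
    [0.286, 0.07, 0],
    [0.286, 0.07, 0],
    [0.286, 0.07, 0],
    [0.286, 0.07, 0],
  ],
  yaw=[0.036, 0.072, 0.108, 0.144, 0.18, 0.216, 0.252, 0.288],
)

```text
time: 11.65
tool_pos: [0.6473, -0.2408, 0.2522]
tcp_rot: [2.471, 1.939, 0.0]
wrist_force: [-0.0, -0.9, -1.4]
width: 0.693
grip_force: 33.4
```

>>> drive_tool(
  claw=[50, 50, 50, 50, 50, 50],
  slide=[
    [0, 0, 0],
    [0, 0, 0],
    [0, 0, 0],
    [0, 0, 0],
    [0, 0, 0],
    [0, 0, 0],
  ],
  yaw=[0.036, 0.051, 0.051, 0.051, 0.051, 0.051],
)

```text
time: 12.15
tool_pos: [0.6466, -0.2413, 0.2521]
tcp_rot: [2.316, 2.122, 0.0]
wrist_force: [-0.4, -0.5, -1.3]
width: 0.693
grip_force: 33.4
```

```bash
python3 - <<'E'
from h import *
for i in range(3):
    c=cam("side"); s=bot.read_state();r=s["tcp_rot"];print(s["tool_pos"],np.degrees(2*np.arctan2(r[1],r[0])),s["width"],s["grip_force"])
save(c,"s2.png",(220,120,460,300),3)
E
```

```text
[ 0.64656972 -0.24131449  0.25209404] 85.00837070990066 0.6889099560148527 33.42655062675476
[ 0.64655002 -0.24133508  0.25207855] 85.01731318550578 0.6918407897734136 33.42644155025482
[ 0.64656943 -0.24134632  0.25201857] 85.02281895657048 0.6940936713629061 33.426273465156555
```

View pics/s2.png

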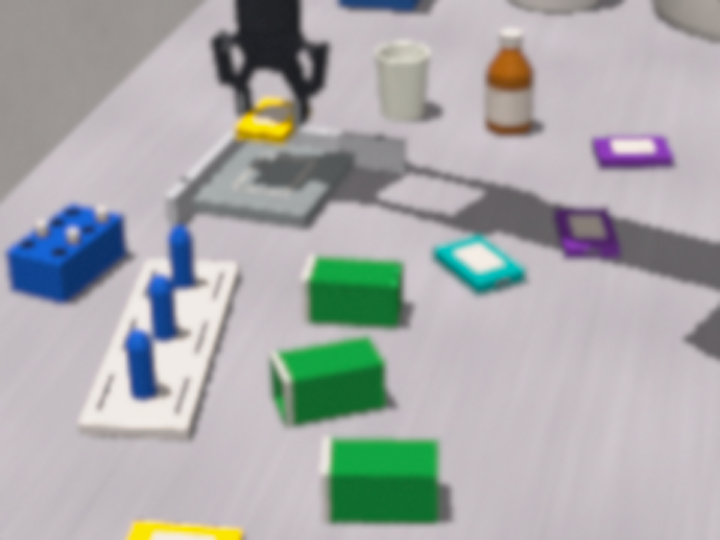

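Picture s2: the box held level at (265,120) over the board, jars unchanged.

>>> drive_tool(
  claw=[50, 50, 50, 50, 50, 50],
  slide=[
    [0, 0, -0.06],
    [0, 0, -0.09],
    [0, 0, -0.106],
    [0, 0, -0.113],
    [0, 0, -0.115],
    [0, 0, -0.115],
  ],
  yaw=[0, 0, 0, 0, 0, 0],
)

```text
time: 12.8
tool_pos: [0.6464, -0.2413, 0.1943]
tcp_rot: [-2.315, -2.123, 0.001]
wrist_force: [-0.1, 0.8, -0.7]
width: 0.69
grip_force: 33.7
```

>>> drive_tool(
  claw=[72, 72, 72, 72, 72, 72],
  slide=[
    [0, 0, 0],
    [0, 0, 0],
    [0, 0, 0],
    [0, 0, 0],
    [0, 0, 0.04],
    [0, 0, 0.13],
  ],
  yaw=[0, 0, 0, 0, 0, 0],
)

```text
time: 13.3
tool_pos: [0.6436, -0.2401, 0.2496]
tcp_rot: [-2.306, -2.115, 0.009]
wrist_force: [0.2, 0.1, -0.3]
width: 0.847
grip_force: 0.0
```

```bash
python3 - <<'E'
from h import *
s=bot.read_state();r=s["tcp_rot"];print(s["tool_pos"],np.degrees(2*np.arctan2(r[1],r[0])),s["q"])
E
```

```text
[ 0.64358228 -0.24009468  0.24956437] -274.9526984300719 [-3.93329759e-01  4.14942831e-01  1.70453285e+00  1.77328838e-05
  1.03536399e+00 -3.06898013e-01]
```

>>> drive_tool(
  claw=[85, 85, 85, 85, 85, 85, 85, 85],
  slide=[
    [0, 0, 0.08],
    [-0.245, 0.6, 0.08],
    [-0.245, 0.6, 0.08],
    [-0.245, 0.6, 0.08],
    [-0.245, 0.6, 0.08],
    [-0.245, 0.6, 0.08],
    [-0.245, 0.6, 0.08],
    [-0.245, 0.6, 0.08],
  ],
  yaw=[0, -0.2, -0.2, -0.2, -0.2, -0.2, -0.2, -0.2],
)

```text
time: 13.97
tool_pos: [0.5356, 0.0296, 0.2965]
tcp_rot: [2.859, 1.302, 0.002]
wrist_force: [1.1, 1.0, 0.6]
width: 0.997
grip_force: 0.0
```

>>> drive_tool(
  claw=[85, 85, 85, 85, 85, 85, 85, 85],
  slide=[
    [0, 0.7, 0],
    [0, 0.7, 0],
    [0, 0.7, 0],
    [0, 0.7, 0],
    [0, 0.7, 0],
    [0, 0.7, 0],
    [0, 0.7, 0],
    [0, 0.7, 0],
  ],
  yaw=[-0.233, -0.233, -0.233, -0.233, -0.233, -0.233, -0.233, -0.233],
)

```text
time: 14.63
tool_pos: [0.5364, 0.3454, 0.2965]
tcp_rot: [-3.135, -0.192, -0.001]
wrist_force: [1.6, 0.9, -0.0]
width: 0.995
grip_force: 0.0
```

```bash
cat >> h.py <<'E'
def st(n=2):
    for i in range(n): bot.read_camera("side")
    s=bot.read_state();r=s["tcp_rot"];print("pos",s["tool_pos"].round(4),"yaw",round((np.degrees(2*np.arctan2(r[1],r[0]))+180)%360-180,2),"q6",s["q"][5].round(2),"w",s["width"]*85.4,s["grip_force"],s["wrist_force"].round(1),"t",s["time"])
    return s
E
python3 - <<'E'
from h import *
st()
E
```

```text
pos [0.5363 0.3489 0.2968] yaw 7.4 q6 1.98 w 84.83052413109282 0.0 [ 0.6 -0.2  0.1] t 14.7333
```

>>> drive_tool(
  claw=[85, 85, 85, 85, 85, 85, 85, 85],
  slide=[
    [-0.012, 0.07, 0],
    [-0.025, 0.135, 0],
    [-0.025, 0.135, -0.06],
    [-0.025, 0.135, -0.13],
    [-0.025, 0.135, -0.2],
    [-0.025, 0.135, -0.244],
    [-0.025, 0.135, -0.244],
    [-0.025, 0.135, -0.244],
  ],
  yaw=[-0.002, -0.002, -0.002, -0.002, -0.002, -0.002, -0.002, -0.002],
)

```text
time: 15.4
tool_pos: [0.5235, 0.4099, 0.1726]
tcp_rot: [3.134, 0.184, -0.005]
wrist_force: [0.3, -0.0, 1.1]
width: 0.996
grip_force: 0.0
```

>>> drive_tool(
  claw=[50, 50, 50, 50, 50, 50, 50, 50],
  slide=[
    [0, 0, 0],
    [0, 0, 0],
    [0, 0, 0],
    [0, 0, 0],
    [0, 0, 0],
    [0, 0, 0],
    [0, 0, 0],
    [0, 0, 0],
  ],
  yaw=[0, 0, 0, 0, 0, 0, 0, 0],
  newtons=30,
)

```text
time: 16.07
tool_pos: [0.5257, 0.4118, 0.1777]
tcp_rot: [-3.133, -0.185, -0.008]
wrist_force: [0.6, 0.6, 6.1]
width: 0.691
grip_force: 33.6
```

```bash
python3 - <<'E'
from h import *
st()
c=cam("top")
for k in blobs(c,"yellow",15): print(k.mean(0).round(),rect(c,k,.036))
E
```

```text
pos [0.5257 0.4118 0.1776] yaw 6.75 q6 2.08 w 59.257288689730046 33.574358224868774 [-0.3  0.5  6.8] t 16.1667
[200. 207.] [500.8 392.6  34.8  31.   89.8]
[199. 190.] [557.9 396.1  31.6  20.8  89.7]
[384. 164.] [ 646.3 -244.    90.7   60.1   84.9]
```

>>> drive_tool(
  claw=[50, 50, 50, 50, 50, 50, 50, 50],
  slide=[
    [0, 0, 0.08],
    [0, 0, 0.16],
    [0, 0, 0.24],
    [0.02, -0.08, 0.24],
    [0.03, -0.16, 0.24],
    [0.04, -0.24, 0.24],
    [0.05, -0.32, 0.24],
    [0.06, -0.4, 0.24],
  ],
  yaw=[0, 0, 0, 0.03, 0.06, 0.09, 0.12, 0.15],
)

```text
time: 16.88
tool_pos: [0.554, 0.2092, 0.2953]
tcp_rot: [3.004, 0.92, 0.003]
wrist_force: [0.5, 0.1, -1.4]
width: 0.691
grip_force: 33.5
```

>>> drive_tool(
  claw=[50, 50, 50, 50, 50, 50, 50, 50],
  slide=[
    [0.02, -0.08, 0],
    [0.04, -0.16, 0],
    [0.06, -0.24, 0],
    [0.08, -0.32, 0],
    [0.1, -0.4, 0],
    [0.12, -0.48, 0],
    [0.14, -0.56, 0],
    [0.16, -0.64, 0],
  ],
  yaw=[0.035, 0.07, 0.105, 0.14, 0.175, 0.21, 0.245, 0.28],
)

```text
time: 17.55
tool_pos: [0.6342, -0.1113, 0.2952]
tcp_rot: [2.325, 2.111, 0.001]
wrist_force: [0.6, 0.3, -0.7]
width: 0.69
grip_force: 33.5
```

>>> drive_tool(
  claw=[50, 50, 50, 50, 50, 50, 50],
  slide=[
    [0.01, -0.08, 0],
    [0.02, -0.16, 0],
    [0.021, -0.22, 0],
    [0.021, -0.26, 0],
    [0.021, -0.267, 0],
    [0.021, -0.267, 0],
    [0.021, -0.267, 0],
  ],
  yaw=[0.004, 0.004, 0.004, 0.004, 0.004, 0.004, 0.004],
)

```text
time: 18.13
tool_pos: [0.6445, -0.2422, 0.2944]
tcp_rot: [-2.319, -2.119, -0.001]
wrist_force: [-0.2, 0.3, -1.2]
width: 0.687
grip_force: 33.5
```

```bash
python3 - <<'E'
from h import *
st(3)
E
```

```text
pos [ 0.6447 -0.2411  0.2943] yaw 84.96 q6 -0.31 w 58.95806055617277 33.465444445610046 [-0.   0.6 -0.2] t 18.2833
```

>>> drive_tool(
  claw=[50, 50, 50, 50, 50, 50, 50],
  slide=[
    [0.003, -0.001, -0.07],
    [0.003, -0.001, -0.12],
    [0.003, -0.001, -0.15],
    [0.003, -0.001, -0.158],
    [0.003, -0.001, -0.163],
    [0.003, -0.001, -0.163],
    [0.003, -0.001, -0.163],
  ],
  yaw=[0, 0, 0, 0, 0, 0, 0],
)

```text
time: 18.87
tool_pos: [0.6466, -0.2423, 0.2134]
tcp_rot: [2.317, 2.121, 0.001]
wrist_force: [-0.3, 1.2, -0.2]
width: 0.691
grip_force: 34.5
```

```bash
python3 - <<'E'
from h import *
st(2)
E
```

```text
pos [ 0.6466 -0.2426  0.2134] yaw 84.9 q6 -0.31 w 59.141408598582686 34.71940577030182 [-1.   2.1  0.9] t 18.9667
```

>>> drive_tool(
  claw=[50, 50, 72, 72, 72, 72, 72, 72],
  slide=[
    [0, 0, -0.002],
    [0, 0, -0.002],
    [0, 0, -0.002],
    [0, 0, -0.002],
    [0, 0, -0.002],
    [0, 0, 0.01],
    [0, 0, 0.08],
    [0, 0, 0.16],
  ],
  yaw=[0, 0, 0, 0, 0, 0, 0, 0],
)

```text
time: 19.63
tool_pos: [0.6444, -0.2426, 0.2891]
tcp_rot: [-2.313, -2.114, 0.006]
wrist_force: [1.1, -0.1, 0.3]
width: 0.84
grip_force: 0.0
```

>>> drive_tool(
  claw=[85, 85, 85, 85, 85, 85, 85, 85],
  slide=[
    [-0.08, 0, 0],
    [-0.4, 0, 0],
    [-0.4, 0.02, 0],
    [-0.4, 0.04, 0],
    [-0.4, 0.08, 0],
    [-0.4, 0.12, 0],
    [-0.4, 0.12, 0],
    [-0.4, 0.12, 0],
  ],
  yaw=[0, 0, 0, 0, 0, 0, 0, 0],
)

```text
time: 20.3
tool_pos: [0.4458, -0.1826, 0.2932]
tcp_rot: [2.316, 2.12, 0.001]
wrist_force: [1.2, -0.5, 0.3]
width: 0.998
grip_force: 0.0
```

```bash
python3 - <<'E'
from h import *
st(1)
c=cam("top")
for k in blobs(c,"yellow",15): print(k.mean(0).round(),rect(c,k,.052))
for k in blobs(c,"green",15): print(k.mean(0).round(),rect(c,k,.05))
print(board(c))
save(cam("side"),"s3.png",(220,120,460,300),3)
E
```

```text
pos [ 0.4466 -0.1833  0.2935] yaw 84.91 q6 -0.35 w 85.00925688200455 0.0 [-0.2 -0.1  0.1] t 20.35
[385. 163.] [ 646.8 -244.7   92.6   60.1   84.5]
[223. 240.] [384.3 303.7  87.4  50.3  12.4]
[263. 216.] [466.1 169.4  87.8  51.3  32. ]
[310. 211.] [482.9  11.9  87.6  49.    6.2]
[(0.02, array([ 646.1, -240.8,  171.9,  142.9,   85.1])), (0.04, array([ 622.8, -225.5,  221.2,  211.9,   85.4]))]
```

View pics/s3.png

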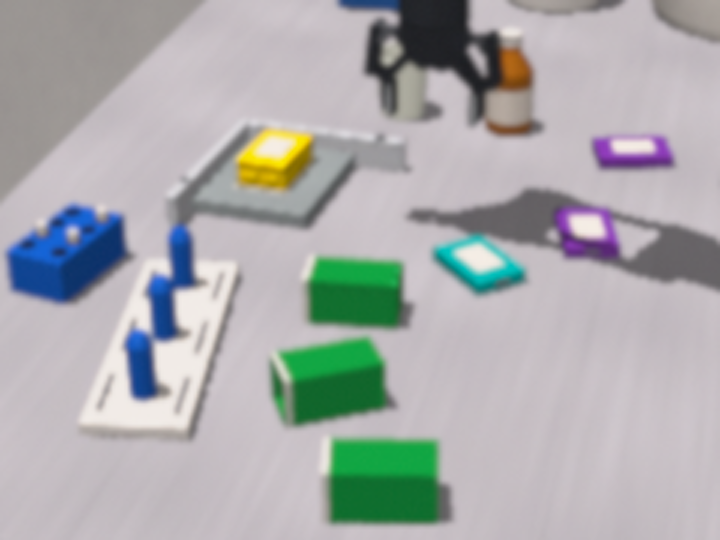

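Picture s3: two yellow boxes neatly piled at (275,157) on the board; jars at (355,290), (328,378), (383,480), rims to the left (away from the robot). Now rack geometry.

```bash
python3 - <<'E'
from h import *
c=cam("top");hsv=cv2.cvtColor(c["color"],cv2.COLOR_RGB2HSV)
m=cv2.inRange(hsv,np.array([0,0,140]),np.array([180,60,255]));m[:140]=0;m[195:]=0;m[:,:225]=0;m[:,335:]=0
m=cv2.morphologyEx(m,cv2.MORPH_CLOSE,np.ones((9,9)))
cs,_=cv2.findContours(m,0,1);k=max(cs,key=cv2.contourArea)[:,0]
r=rect(c,k,.015);print("rack",r)
a=np.radians(r[4]);e=np.array([np.cos(a),np.sin(a)])
for s in(-100,0,100): print("peg",(r[:2]+s*e).round(1))
E
```

```text
rack [649.7 119.  298.4 100.1 -80.5]
peg [633.2 217.6]
peg [649.7 119. ]
peg [666.2  20.4]
```

>>> drive_tool(
  claw=[85, 85, 85, 85, 85, 85, 85, 85],
  slide=[
    [0.015, 0.384, 0],
    [0.015, 0.384, 0],
    [0.015, 0.384, 0],
    [0.015, 0.384, 0],
    [0.015, 0.384, 0],
    [0.015, 0.384, 0],
    [0.015, 0.384, 0],
    [0.015, 0.384, 0],
  ],
  yaw=[-0.3, -0.3, -0.3, -0.3, -0.3, -0.3, -0.3, -0.3],
)

```text
time: 21.17
tool_pos: [0.4547, 0.0098, 0.2928]
tcp_rot: [3.017, 0.874, 0.0]
wrist_force: [0.1, -0.2, 0.1]
width: 0.995
grip_force: 0.0
```

>>> drive_tool(
  claw=[85, 85, 85, 85, 85],
  slide=[
    [0, 0, -0.02],
    [0, 0, -0.04],
    [0, 0, -0.06],
    [0, 0, -0.06],
    [0, 0, -0.06],
  ],
  yaw=[-0.138, -0.138, -0.138, -0.138, -0.138],
)

```text
time: 21.58
tool_pos: [0.4543, 0.0086, 0.2619]
tcp_rot: [-3.135, -0.208, 0.003]
wrist_force: [-0.4, 0.3, -0.3]
width: 0.995
grip_force: 0.0
```

```bash
python3 - <<'E'
from h import *
st(2)
E
```

```text
pos [0.4545 0.0086 0.2627] yaw 7.8 q6 1.4 w 85.05141976789152 0.0 [-0.3 -0.9 -1. ] t 21.6833
```

>>> drive_tool(
  claw=[85, 85, 85, 85, 85, 85],
  slide=[
    [0, 0, -0.06],
    [0, 0, -0.11],
    [0, 0, -0.133],
    [0, 0, -0.133],
    [0, 0, -0.133],
    [0, 0, -0.133],
  ],
  yaw=[-0.008, -0.008, -0.008, -0.008, -0.008, -0.008],
)

```text
time: 22.18
tool_pos: [0.4548, 0.0088, 0.1973]
tcp_rot: [3.137, 0.173, 0.003]
wrist_force: [-0.2, -0.3, 0.4]
width: 0.996
grip_force: 0.0
```

>>> drive_tool(
  claw=[44, 44, 44, 44, 44, 44, 44, 44],
  slide=[
    [0, 0, 0],
    [0, 0, 0],
    [0, 0, 0],
    [0, 0, 0],
    [0, 0, 0],
    [0, 0, 0],
    [0, 0, 0],
    [0, 0, 0],
  ],
  yaw=[0, 0, 0, 0, 0, 0, 0, 0],
  newtons=20,
)

```text
time: 22.85
tool_pos: [0.4544, 0.0089, 0.1973]
tcp_rot: [3.137, 0.172, 0.003]
wrist_force: [-1.3, 0.1, 5.2]
width: 0.581
grip_force: 22.1
```

>>> drive_tool(
  claw=[44, 44, 44, 44, 44, 44, 44, 44],
  slide=[
    [0, 0, 0.04],
    [0, 0, 0.08],
    [0, 0, 0.12],
    [0, 0, 0.16],
    [0, 0, 0.2],
    [0, 0, 0.2],
    [0, 0, 0.2],
    [0, 0, 0.2],
  ],
  yaw=[0, 0, 0, 0, 0, 0, 0, 0],
)

```text
time: 23.52
tool_pos: [0.4531, 0.0089, 0.2951]
tcp_rot: [-3.137, -0.172, 0.002]
wrist_force: [-0.4, -0.3, -1.1]
width: 0.581
grip_force: 21.6
```

```bash
python3 - <<'E'
from h import *
st(2)
save(cam("side"),"s4.png",(220,120,460,300),3)
E
```

```text
pos [0.4528 0.0089 0.2944] yaw 6.27 q6 1.43 w 49.41740822545668 21.56260165196727 [-0.6  0.9 -0.6] t 23.6167
```

View pics/s4.png

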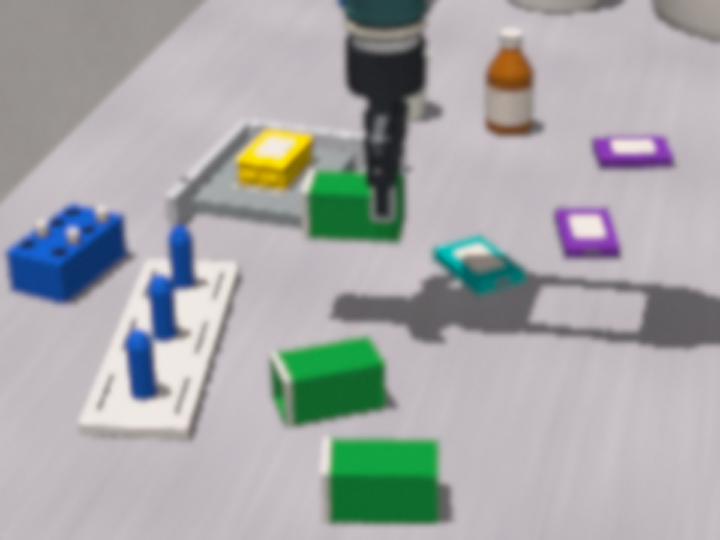

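Picture s4: jar gripped near its bottom end at (355,205), hanging level, so it has to be pivoted in the pads against the peg.

>>> drive_tool(
  claw=[44, 44, 44, 44, 44, 44, 44, 44],
  slide=[
    [0.06, 0, 0],
    [0.12, 0, 0],
    [0.18, 0, 0],
    [0.212, 0, -0.02],
    [0.212, 0, -0.05],
    [0.212, 0, -0.08],
    [0.212, 0, -0.09],
    [0.212, 0, -0.09],
  ],
  yaw=[0, 0, 0, 0, 0, 0, 0, 0],
)

```text
time: 24.33
tool_pos: [0.5582, 0.0089, 0.248]
tcp_rot: [-3.136, -0.172, 0.01]
wrist_force: [-0.8, 0.0, 0.0]
width: 0.582
grip_force: 21.5
```

```bash
cat >> h.py <<'E'
def jar(c,s,w=120):
    """outline of the held jar in its own vertical plane (through TCP, tool x): corners as along/height mm"""
    r=s["tcp_rot"];a=2*np.arctan2(r[1],r[0]);u=np.array([np.cos(a),np.sin(a),0]);
    if u[0]<0:u=-u
    n=np.array([-u[1],u[0],0]); p0=s["tool_pos"]+n*.025; e=np.asarray(c["eye"])
    for k in blobs(c,"green",60):
        d=rays(c,k); q=e+d*(((p0-e)@n)/(d@n))[:,None]
        x=(q-s["tool_pos"])@u*1000; z=q[:,2]*1000
        if abs(x.mean())<w and z.mean()>20:
            b=cv2.boxPoints(cv2.minAreaRect(np.c_[x,z].astype(np.float32)))
            print("jar area px",len(k),"corners",b.round(0).tolist())
E
python3 - <<'E'
from h import *
s=st(2); jar(cam("side"),s)
E
```

```text
pos [0.5594 0.0089 0.2506] yaw 6.26 q6 1.43 w 49.72324655248944 21.479808032599976 [ 0.1 -0.2 -1. ] t 24.4333
jar area px 119 corners [[-26.0, 62.0], [68.0, 56.0], [72.0, 126.0], [-22.0, 131.0]]
```

>>> drive_tool(
  claw=[44, 44, 44, 44, 44, 44, 44, 44],
  slide=[
    [0.024, 0.003, 0],
    [0.048, 0.005, 0],
    [0.06, 0.006, 0.015],
    [0.072, 0.008, 0.034],
    [0.083, 0.009, 0.048],
    [0.094, 0.01, 0.058],
    [0.104, 0.011, 0.066],
    [0.104, 0.011, 0.066],
  ],
  yaw=[0, 0, 0, 0, 0, 0, 0, 0],
)

```text
time: 25.15
tool_pos: [0.6129, 0.0144, 0.2858]
tcp_rot: [3.137, 0.172, 0.004]
wrist_force: [-2.4, -0.2, -0.1]
width: 0.582
grip_force: 22.2
```

```bash
python3 - <<'E'
from h import *
s=st(1); c=cam("side");jar(c,s);save(c,"s5.png",(240,130,400,280),4)
E
```

```text
pos [0.6127 0.0144 0.2854] yaw 6.27 q6 1.44 w 49.52013438283264 22.105744779109955 [-1.3  0.2 -0.2] t 25.2
jar area px 105 corners [[-57.0, 122.0], [31.0, 66.0], [64.0, 118.0], [-24.0, 173.0]]
```

View pics/s5.png

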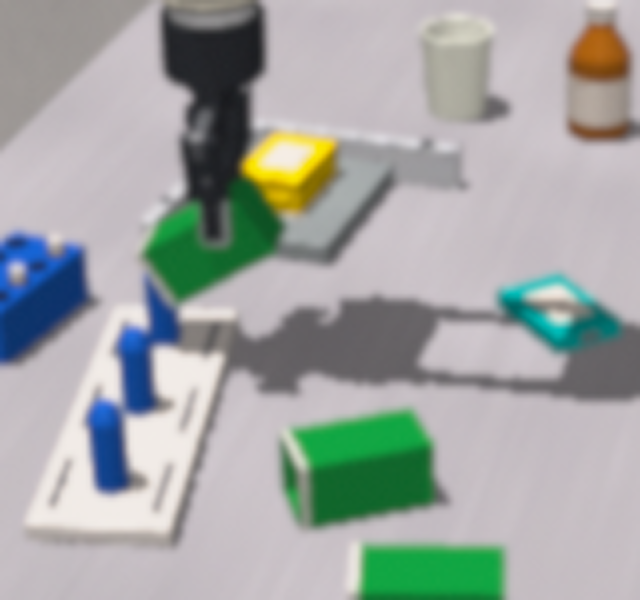

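Picture s5: jar tilted about 32 degrees, rim resting on the end peg at (160,285); the pivoting works. Continue the arc.

>>> drive_tool(
  claw=[44, 44, 44, 44, 44, 44, 44, 44],
  slide=[
    [0.012, 0.001, 0.007],
    [0.025, 0.003, 0.014],
    [0.038, 0.004, 0.019],
    [0.052, 0.006, 0.024],
    [0.066, 0.007, 0.026],
    [0.081, 0.009, 0.028],
    [0.095, 0.01, 0.028],
    [0.11, 0.012, 0.028],
  ],
  yaw=[0, 0, 0, 0, 0, 0, 0, 0],
)

```text
time: 25.92
tool_pos: [0.6672, 0.0204, 0.2977]
tcp_rot: [-3.137, -0.172, 0.002]
wrist_force: [-4.5, -0.5, -3.5]
width: 0.583
grip_force: 23.9
```

```bash
python3 - <<'E'
from h import *
s=st(2); c=cam("side");jar(c,s);save(c,"s6.png",(240,130,400,280),4)
E
```

```text
pos [0.6679 0.0205 0.2978] yaw 6.27 q6 1.45 w 49.78101328058592 24.102396368980408 [-2.   0.6 -2. ] t 26.0167
jar area px 90 corners [[-63.0, 175.0], [-25.0, 70.0], [20.0, 87.0], [-17.0, 192.0]]
```

View pics/s6.png

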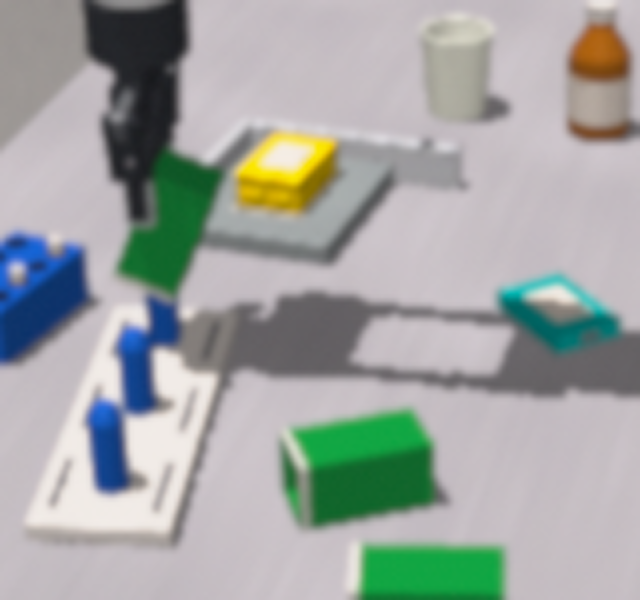

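Picture s6: jar at about 70 degrees with the peg entering its mouth at (160,300).

>>> drive_tool(
  claw=[44, 44, 44, 44, 44, 44],
  slide=[
    [0.014, 0.001, -0.002],
    [0.028, 0.003, -0.006],
    [0.042, 0.004, -0.011],
    [0.056, 0.006, -0.016],
    [0.06, 0.006, -0.018],
    [0.06, 0.006, -0.018],
  ],
  yaw=[0, 0, 0, 0, 0, 0],
)

```text
time: 26.57
tool_pos: [0.6975, 0.0235, 0.2887]
tcp_rot: [-3.137, -0.172, -0.001]
wrist_force: [-1.9, -0.4, -2.7]
width: 0.582
grip_force: 25.1
```

```bash
python3 - <<'E'
from h import *
s=st(2); c=cam("side");jar(c,s)
E
```

```text
pos [0.6972 0.0234 0.2891] yaw 6.26 q6 1.46 w 49.834331474983244 25.056285336613655 [-1.2 -0.1 -2.5] t 26.6667
jar area px 91 corners [[-65.0, 181.0], [-56.0, 72.0], [-4.0, 76.0], [-13.0, 186.0]]
```

```bash
python3 - <<'E'
from h import *
c=cam("side");e=np.asarray(c["eye"])
pegs=[(633.2,217.6),(649.7,119.),(666.2,20.4)]
for k in blobs(c,"blue",20):
    d=rays(c,k)
    for x,y in pegs:
        p=np.array([x,y,0])/1000;n=np.array([e[0]-p[0],e[1]-p[1],0]);n/=np.linalg.norm(n);t=np.array([-n[1],n[0],0])
        q=e+d*(((p-e)@n)/(d@n))[:,None]
        X=(q-p)@t*1000;Z=q[:,2]*1000
        if abs(X.mean())<25 and Z.max()<110: print(x,y,"lat",X.min().round(),X.max().round(),"z",Z.min().round(),Z.max().round())
E
```

```text
633.2 217.6 lat -8.0 12.0 z 14.0 83.0
649.7 119.0 lat -35.0 -13.0 z -51.0 24.0
649.7 119.0 lat -7.0 32.0 z 14.0 100.0
666.2 20.4 lat -32.0 10.0 z -46.0 46.0
```

>>> drive_tool(
  claw=[44, 44, 44, 44, 44, 44],
  slide=[
    [-0.014, -0.002, 0],
    [-0.026, -0.003, 0],
    [-0.026, -0.003, -0.02],
    [-0.026, -0.003, -0.04],
    [-0.026, -0.003, -0.05],
    [-0.026, -0.003, -0.05],
  ],
  yaw=[0, 0, 0, 0, 0, 0],
)

```text
time: 27.27
tool_pos: [0.6828, 0.0218, 0.2615]
tcp_rot: [-3.137, -0.172, 0.005]
wrist_force: [-0.1, 0.8, -0.9]
width: 0.583
grip_force: 25.2
```

```bash
python3 - <<'E'
from h import *
s=st(2); c=cam("side");jar(c,s);save(c,"s7.png",(240,130,400,280),4)
E
```

```text
pos [0.6835 0.0219 0.2632] yaw 6.27 q6 1.46 w 49.6033363141056 25.185895152390003 [ 0.7 -0.9 -0.1] t 27.3667
jar area px 91 corners [[-64.0, 156.0], [-56.0, 45.0], [-4.0, 49.0], [-12.0, 160.0]]
```

View pics/s7.png

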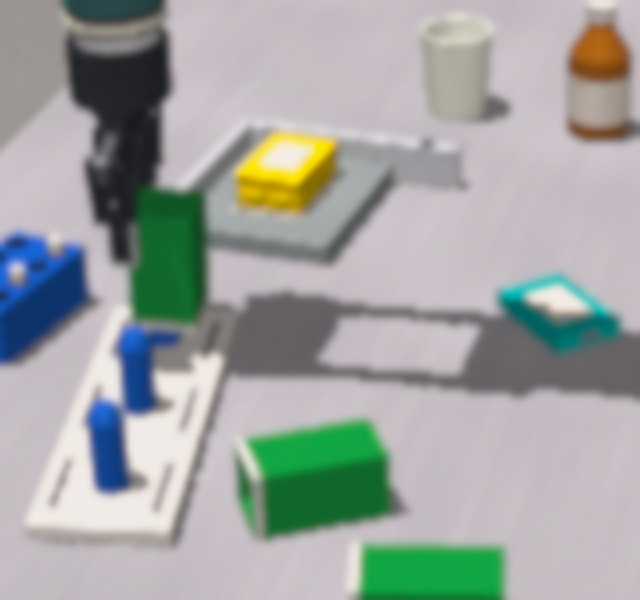

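Picture s7: jar upright mouth down at (165,255) over the end peg; the middle jar at (315,480) has been knocked sideways and will be measured anew. Lower.

>>> drive_tool(
  claw=[44, 44, 44, 44, 44, 44],
  slide=[
    [0, 0, -0.016],
    [0, 0, -0.03],
    [0, 0, -0.04],
    [0, 0, -0.044],
    [0, 0, -0.048],
    [0, 0, -0.048],
  ],
  yaw=[0, 0, 0, 0, 0, 0],
)

```text
time: 27.92
tool_pos: [0.6839, 0.022, 0.2407]
tcp_rot: [-3.137, -0.172, -0.0]
wrist_force: [-0.8, 0.3, 1.7]
width: 0.583
grip_force: 25.7
```

```bash
python3 - <<'E'
from h import *
s=st(2); c=cam("side");jar(c,s)
E
```

```text
pos [0.6838 0.022  0.2406] yaw 6.26 q6 1.46 w 49.53478983598868 25.663882344961166 [-0.9  0.9  2.6] t 28.0167
jar area px 87 corners [[-66.0, 134.0], [-58.0, 25.0], [-5.0, 29.0], [-14.0, 138.0]]
```

>>> drive_tool(
  claw=[44, 44, 44, 70, 70, 70, 70, 70],
  slide=[
    [0, 0, -0.006],
    [0, 0, -0.01],
    [0, 0, -0.01],
    [0, 0, -0.01],
    [0, 0, -0.01],
    [0, 0, -0.01],
    [0, 0, -0.005],
    [0, 0, 0.03],
  ],
  yaw=[0, 0, 0, 0, 0, 0, 0, 0],
)

```text
time: 28.73
tool_pos: [0.6816, 0.0218, 0.2507]
tcp_rot: [-3.136, -0.171, 0.013]
wrist_force: [-0.4, 0.0, -0.5]
width: 0.818
grip_force: 0.0
```

>>> drive_tool(
  claw=[70, 85, 85, 85, 85, 85, 85, 85],
  slide=[
    [0, 0, 0.08],
    [0, 0, 0.16],
    [-0.08, 0, 0.2],
    [-0.16, 0, 0.2],
    [-0.24, 0, 0.2],
    [-0.32, 0, 0.2],
    [-0.4, 0, 0.2],
    [-0.46, 0, 0.2],
  ],
  yaw=[0, 0, 0, 0, 0, 0, 0, 0],
)

```text
time: 29.4
tool_pos: [0.4505, 0.0218, 0.3541]
tcp_rot: [-3.137, -0.172, 0.004]
wrist_force: [0.5, -0.3, -0.4]
width: 0.995
grip_force: 0.0
```

```bash
python3 - <<'E'
from h import *
s=st(1); c=cam("side");c=cam("top")
for k in blobs(c,"green",15): print(k.mean(0).round(),rect(c,k,.05),"z.11",rect(c,k,.11))
E
```

```text
pos [0.4462 0.022  0.3529] yaw 6.28 q6 1.45 w 85.22527528238871 0.0 [-6.   0.5 -1.8] t 29.45
[223. 240.] [384.7 303.7  88.1  50.4  12.4] z.11 [384.4 289.7  84.5  48.4  12.4]
[258. 208.] [492.5 188.5  87.9  51.5  31.4] z.11 [487.8 179.2  84.3  49.4  31.4]
[307. 156.] [670.5  21.   51.3  50.5   6.9] z.11 [658.5  18.6  49.2  48.4   6.9]
```

```bash
python3 - <<'E'
from h import *
for i in range(4): c=cam("top")
P=deep(c)
k=[k for k in blobs(c,"green",15) if k[:,1].mean()<170][0]
m=np.zeros((400,640),np.uint8);cv2.drawContours(m,[k],-1,1,-1)
q=P[(m>0)&(c["depth"]>0)];t=q[q[:,2]>.1];print(len(q),len(t),np.percentile(q[:,2],[5,25,50,75,95]).round(3),np.median(t,0).round(4),(t.min(0)+t.max(0))/2)
A=np.c_[t[:,:2]-t[:,:2].mean(0),np.ones(len(t))];print("tilt",np.linalg.lstsq(A,t[:,2],rcond=None)[0])
E
```

```text
216 216 [0.105 0.108 0.11  0.112 0.115] [0.6588 0.0188 0.1102] [0.65801827 0.0175122  0.10973868]
tilt [-0.0249416  -0.00070684  0.11010633]
```

>>> drive_tool(
  claw=[85, 85, 85, 85, 85, 85, 85, 85],
  slide=[
    [0.016, 0.08, 0],
    [0.03, 0.16, 0],
    [0.036, 0.24, 0],
    [0.036, 0.303, 0],
    [0.036, 0.303, -0.06],
    [0.036, 0.303, -0.12],
    [0.036, 0.303, -0.18],
    [0.036, 0.303, -0.18],
  ],
  yaw=[0.03, 0.06, 0.1, 0.139, 0.139, 0.139, 0.139, 0.139],
)

```text
time: 30.42
tool_pos: [0.4697, 0.1732, 0.2589]
tcp_rot: [3.025, 0.848, -0.018]
wrist_force: [-2.1, -1.4, -0.7]
width: 0.997
grip_force: 0.0
```

```bash
python3 - <<'E'
from h import *
st(3)
E
```

```text
pos [0.4729 0.1736 0.2657] yaw 31.27 q6 1.33 w 85.21147227008822 0.0 [1.2 0.6 0.5] t 30.5667
```

>>> drive_tool(
  claw=[85, 85, 85, 85, 85, 85, 85],
  slide=[
    [-0.01, 0, 0],
    [-0.01, 0, -0.05],
    [-0.01, 0, -0.1],
    [-0.01, 0, -0.137],
    [-0.01, 0, -0.137],
    [-0.01, 0, -0.137],
    [-0.01, 0, -0.137],
  ],
  yaw=[0, 0, 0, 0, 0, 0, 0],
)

```text
time: 31.15
tool_pos: [0.468, 0.1736, 0.1989]
tcp_rot: [-3.025, -0.847, -0.006]
wrist_force: [-0.1, -0.5, 0.7]
width: 0.998
grip_force: 0.0
```

>>> drive_tool(
  claw=[44, 44, 44, 44, 44, 44, 44, 44],
  slide=[
    [0, 0, 0],
    [0, 0, 0],
    [0, 0, 0],
    [0, 0, 0],
    [0, 0, 0],
    [0, 0, 0],
    [0, 0, 0],
    [0, 0, 0],
  ],
  yaw=[0, 0, 0, 0, 0, 0, 0, 0],
  newtons=20,
)

```text
time: 31.82
tool_pos: [0.4674, 0.1737, 0.1981]
tcp_rot: [-3.025, -0.847, -0.003]
wrist_force: [-1.7, 0.1, 6.4]
width: 0.587
grip_force: 20.5
```

>>> drive_tool(
  claw=[44, 44, 44, 44, 44, 44, 44, 44],
  slide=[
    [0, 0, 0.04],
    [0, 0, 0.08],
    [0, 0, 0.12],
    [0, 0, 0.16],
    [0, 0, 0.2],
    [0, 0, 0.2],
    [0, 0, 0.2],
    [0, 0, 0.2],
  ],
  yaw=[0, 0, -0.03, -0.06, -0.09, -0.121, -0.121, -0.121],
)

```text
time: 32.48
tool_pos: [0.4664, 0.1733, 0.2965]
tcp_rot: [3.13, 0.264, -0.001]
wrist_force: [0.3, -0.4, -1.4]
width: 0.582
grip_force: 22.2
```

```bash
python3 - <<'E'
from h import *
s=st(3);jar(cam("side"),s)
E
```

```text
pos [0.4661 0.1732 0.2955] yaw 9.61 q6 1.71 w 49.54610173769591 22.245717756450176 [-0.6 -0.7 -1.7] t 32.6333
jar area px 139 corners [[-18.0, 105.0], [69.0, 102.0], [72.0, 171.0], [-16.0, 174.0]]
jar area px 84 corners [[93.0, 227.0], [98.0, 134.0], [145.0, 136.0], [139.0, 230.0]]
```

>>> drive_tool(
  claw=[44, 44, 44, 44, 44, 44, 44, 44],
  slide=[
    [0.03, -0.06, 0],
    [0.06, -0.12, 0],
    [0.1, -0.144, 0],
    [0.154, -0.144, -0.02],
    [0.154, -0.144, -0.05],
    [0.154, -0.144, -0.08],
    [0.154, -0.144, -0.092],
    [0.154, -0.144, -0.092],
  ],
  yaw=[0, 0, 0, 0, 0, 0, 0, 0],
)

```text
time: 33.35
tool_pos: [0.5423, 0.1011, 0.2478]
tcp_rot: [3.13, 0.261, -0.009]
wrist_force: [-0.8, 0.4, -1.9]
width: 0.584
grip_force: 22.2
```

```bash
python3 - <<'E'
from h import *
s=st(3);jar(cam("side"),s)
E
```

```text
pos [0.5438 0.1015 0.251 ] yaw 9.53 q6 1.54 w 49.67828979365365 22.22955297678709 [-0.1  0.  -1.6] t 33.5
jar area px 200 corners [[-20.0, 58.0], [96.0, 55.0], [99.0, 184.0], [-17.0, 187.0]]
```

>>> drive_tool(
  claw=[44, 44, 44, 44, 44, 44, 44, 44],
  slide=[
    [0.024, 0.004, 0],
    [0.047, 0.008, 0],
    [0.059, 0.01, 0.015],
    [0.071, 0.012, 0.034],
    [0.082, 0.014, 0.048],
    [0.093, 0.016, 0.058],
    [0.103, 0.017, 0.066],
    [0.103, 0.017, 0.066],
  ],
  yaw=[0, 0, 0, 0, 0, 0, 0, 0],
)

```text
time: 34.22
tool_pos: [0.5964, 0.1101, 0.2852]
tcp_rot: [-3.131, -0.26, -0.004]
wrist_force: [-1.7, 0.1, 0.2]
width: 0.581
grip_force: 21.8
```

```bash
python3 - <<'E'
from h import *
s=st(2);c=cam("side");jar(c,s)
E
```

```text
pos [0.596  0.1099 0.2844] yaw 9.5 q6 1.55 w 49.68753666286125 21.64530783891678 [-0.7  0.3 -1.8] t 34.3167
jar area px 138 corners [[-57.0, 113.0], [34.0, 65.0], [82.0, 157.0], [-9.0, 205.0]]
```

>>> drive_tool(
  claw=[44, 44, 44, 44, 44, 44, 44, 44],
  slide=[
    [0.012, 0.002, 0.007],
    [0.025, 0.004, 0.014],
    [0.037, 0.006, 0.019],
    [0.051, 0.009, 0.024],
    [0.065, 0.011, 0.026],
    [0.08, 0.013, 0.028],
    [0.094, 0.016, 0.028],
    [0.108, 0.018, 0.028],
  ],
  yaw=[0, 0, 0, 0, 0, 0, 0, 0],
)

```text
time: 35.03
tool_pos: [0.6498, 0.119, 0.2972]
tcp_rot: [3.131, 0.26, -0.002]
wrist_force: [-4.1, -0.5, -3.4]
width: 0.581
grip_force: 23.5
```

```bash
python3 - <<'E'
from h import *
s=st(2);c=cam("side");jar(c,s)
E
```

```text
pos [0.6504 0.119  0.2974] yaw 9.5 q6 1.55 w 49.684615563043884 23.617658279836178 [-2.5 -0.2 -2.6] t 35.1333
jar area px 106 corners [[-85.0, 176.0], [-45.0, 63.0], [21.0, 86.0], [-19.0, 199.0]]
```

Same as the first jar (about 70°). Continue.

>>> drive_tool(
  claw=[44, 44, 44, 44, 44, 44],
  slide=[
    [0.014, 0.002, -0.002],
    [0.028, 0.005, -0.006],
    [0.041, 0.007, -0.011],
    [0.055, 0.009, -0.016],
    [0.059, 0.01, -0.018],
    [0.059, 0.01, -0.018],
  ],
  yaw=[0, 0, 0, 0, 0, 0],
)

```text
time: 35.68
tool_pos: [0.6796, 0.124, 0.2884]
tcp_rot: [-3.131, -0.26, -0.001]
wrist_force: [-2.0, -1.5, -1.6]
width: 0.583
grip_force: 24.9
```

>>> drive_tool(
  claw=[44, 44, 44, 44, 44, 44],
  slide=[
    [-0.014, -0.002, 0],
    [-0.026, -0.004, 0],
    [-0.026, -0.004, -0.02],
    [-0.026, -0.004, -0.04],
    [-0.026, -0.004, -0.05],
    [-0.026, -0.004, -0.05],
  ],
  yaw=[0, 0, 0, 0, 0, 0],
)

```text
time: 36.18
tool_pos: [0.6652, 0.1218, 0.2615]
tcp_rot: [3.131, 0.26, -0.002]
wrist_force: [0.8, -0.2, -1.5]
width: 0.578
grip_force: 24.9
```

```bash
python3 - <<'E'
from h import *
s=st(2);c=cam("side");jar(c,s)
E
```

```text
pos [0.6656 0.1218 0.2629] yaw 9.5 q6 1.55 w 49.98013515957305 24.873485751450062 [ 0.3  0.2 -1.2] t 36.2833
jar area px 114 corners [[-80.0, 185.0], [-69.0, 44.0], [-4.0, 50.0], [-15.0, 190.0]]
```

>>> drive_tool(
  claw=[44, 44, 44, 44, 44, 44],
  slide=[
    [0, 0, -0.016],
    [0, 0, -0.03],
    [0, 0, -0.04],
    [0, 0, -0.044],
    [0, 0, -0.048],
    [0, 0, -0.048],
  ],
  yaw=[0, 0, 0, 0, 0, 0],
)

```text
time: 36.83
tool_pos: [0.6668, 0.122, 0.2413]
tcp_rot: [-3.131, -0.26, -0.005]
wrist_force: [0.9, 0.7, 5.1]
width: 0.585
grip_force: 25.8
```

>>> drive_tool(
  claw=[44, 44, 44, 70, 70, 70, 70, 70],
  slide=[
    [0, 0, -0.006],
    [0, 0, -0.01],
    [0, 0, -0.01],
    [0, 0, -0.01],
    [0, 0, -0.01],
    [0, 0, -0.01],
    [0, 0, -0.005],
    [0, 0, 0.03],
  ],
  yaw=[0, 0, 0, 0, 0, 0, 0, 0],
)

```text
time: 37.5
tool_pos: [0.6635, 0.1215, 0.2502]
tcp_rot: [3.13, 0.26, -0.014]
wrist_force: [-0.7, 0.9, 0.1]
width: 0.82
grip_force: 0.0
```

>>> drive_tool(
  claw=[70, 70, 80, 85, 85, 85, 85, 85],
  slide=[
    [0, 0, 0.08],
    [0, 0, 0.16],
    [-0.08, 0.02, 0.2],
    [-0.16, 0.06, 0.2],
    [-0.24, 0.1, 0.2],
    [-0.32, 0.14, 0.2],
    [-0.4, 0.18, 0.2],
    [-0.46, 0.22, 0.2],
  ],
  yaw=[0, 0, 0, 0, 0, 0, 0, 0],
)

```text
time: 38.17
tool_pos: [0.4421, 0.2265, 0.3541]
tcp_rot: [3.131, 0.259, -0.002]
wrist_force: [0.1, 1.1, -0.4]
width: 0.996
grip_force: 0.0
```

```bash
cat >> h.py <<'E'
def jars():
    c=cam("top");P=deep(c)
    for k in blobs(c,"green",15):
        m=np.zeros((400,640),np.uint8);cv2.drawContours(m,[k],-1,1,-1)
        q=P[(m>0)&(c["depth"]>0)]
        z=np.median(q[:,2]);print(k.mean(0).round(),"z",z.round(4),rect(c,k,z), "med",np.median(q[:,:2],0).round(4))
    return c
E
python3 - <<'E'
from h import *
st(3);jars()
E
```

```text
pos [0.4419 0.2275 0.3542] yaw 9.73 q6 1.83 w 84.8657043115196 0.0 [ 0.7 -0.5 -0.6] t 38.3167
[223. 242.] z 0.0506 [381.6 303.   81.8  50.3  12.2] med [0.3793 0.3021]
[277. 161.] z 0.1101 [642.2 116.2  48.9  48.8 -80.9] med [0.6422 0.1171]
[307. 156.] z 0.1105 [658.4  18.3  49.2  48.    6.9] med [0.6588 0.0189]
```

>>> drive_tool(
  claw=[85, 85, 85, 85, 85, 85, 85, 85],
  slide=[
    [-0.06, 0.05, 0],
    [-0.12, 0.1, 0],
    [-0.171, 0.14, 0],
    [-0.171, 0.14, -0.06],
    [-0.171, 0.14, -0.12],
    [-0.171, 0.14, -0.178],
    [-0.171, 0.14, -0.178],
    [-0.171, 0.14, -0.178],
  ],
  yaw=[0.015, 0.015, 0.015, 0.015, 0.015, 0.015, 0.015, 0.015],
)

```text
time: 39.03
tool_pos: [0.3593, 0.2957, 0.2642]
tcp_rot: [3.121, 0.332, -0.006]
wrist_force: [1.7, 0.7, 0.4]
width: 0.995
grip_force: 0.0
```

```bash
python3 - <<'E'
from h import *
st(3)
E
```

```text
pos [0.3606 0.297  0.2676] yaw 12.14 q6 1.99 w 84.96598127082086 0.0 [-1.   1.   0.4] t 39.1833
```

>>> drive_tool(
  claw=[85, 85, 85, 85, 85, 85, 85],
  slide=[
    [-0.009, 0.001, 0],
    [-0.009, 0.001, -0.05],
    [-0.009, 0.001, -0.1],
    [-0.009, 0.001, -0.139],
    [-0.009, 0.001, -0.139],
    [-0.009, 0.001, -0.139],
    [-0.009, 0.001, -0.139],
  ],
  yaw=[0.001, 0.001, 0.001, 0.001, 0.001, 0.001, 0.001],
)

```text
time: 39.77
tool_pos: [0.3552, 0.2977, 0.1979]
tcp_rot: [-3.122, -0.339, -0.004]
wrist_force: [-0.7, 1.3, 1.0]
width: 0.991
grip_force: 0.0
```

>>> drive_tool(
  claw=[44, 44, 44, 44, 44, 44, 44, 44],
  slide=[
    [0, 0, 0],
    [0, 0, 0],
    [0, 0, 0],
    [0, 0, 0],
    [0, 0, 0],
    [0, 0, 0],
    [0, 0, 0],
    [0, 0, 0],
  ],
  yaw=[0, 0, 0, 0, 0, 0, 0, 0],
  newtons=20,
)

```text
time: 40.43
tool_pos: [0.3551, 0.2975, 0.1975]
tcp_rot: [-3.122, -0.339, -0.003]
wrist_force: [-0.7, -0.1, 6.6]
width: 0.58
grip_force: 22.0
```

>>> drive_tool(
  claw=[44, 44, 44, 44, 44, 44, 44, 44],
  slide=[
    [0, 0, 0.04],
    [0, 0, 0.08],
    [0, 0, 0.12],
    [0, 0, 0.16],
    [0, 0, 0.2],
    [0.06, -0.03, 0.2],
    [0.12, -0.06, 0.2],
    [0.12, -0.06, 0.2],
  ],
  yaw=[0, 0, 0, 0, -0.015, -0.015, -0.015, -0.015],
)

```text
time: 41.1
tool_pos: [0.4182, 0.2658, 0.2977]
tcp_rot: [-3.13, -0.263, -0.009]
wrist_force: [0.4, -0.2, -0.5]
width: 0.577
grip_force: 21.7
```

```bash
python3 - <<'E'
from h import *
s=st(3);jar(cam("side"),s)
E
```

```text
pos [0.4142 0.2666 0.2957] yaw 9.6 q6 1.92 w 49.50672840849041 21.74660364864394 [ 0.4  0.1 -1.2] t 41.25
jar area px 150 corners [[-15.0, 178.0], [-14.0, 102.0], [71.0, 103.0], [70.0, 179.0]]
```

>>> drive_tool(
  claw=[44, 44, 44, 44, 44, 44, 44, 44],
  slide=[
    [0.06, -0.06, 0],
    [0.12, -0.12, 0],
    [0.18, -0.134, 0],
    [0.225, -0.134, -0.02],
    [0.225, -0.134, -0.05],
    [0.225, -0.134, -0.08],
    [0.225, -0.134, -0.09],
    [0.225, -0.134, -0.09],
  ],
  yaw=[0, 0, 0, 0, 0, 0, 0, 0],
)

```text
time: 41.97
tool_pos: [0.525, 0.2002, 0.2487]
tcp_rot: [3.129, 0.267, -0.008]
wrist_force: [-0.0, 1.0, -1.3]
width: 0.582
grip_force: 21.8
```

```bash
python3 - <<'E'
from h import *
s=st(3);jar(cam("side"),s)
E
```

```text
pos [0.5266 0.2006 0.2518] yaw 9.74 q6 1.72 w 49.82443386999846 21.834382242523134 [-0.9 -0.2 -0.5] t 42.1167
jar area px 252 corners [[-20.0, 60.0], [93.0, 57.0], [97.0, 234.0], [-15.0, 237.0]]
```

>>> drive_tool(
  claw=[44, 44, 44, 44, 44, 44, 44, 44],
  slide=[
    [0.024, 0.002, 0],
    [0.047, 0.006, 0],
    [0.059, 0.008, 0.015],
    [0.071, 0.01, 0.034],
    [0.082, 0.012, 0.048],
    [0.093, 0.014, 0.058],
    [0.103, 0.015, 0.066],
    [0.103, 0.015, 0.066],
  ],
  yaw=[0, 0, 0, 0, 0, 0, 0, 0],
)

```text
time: 42.83
tool_pos: [0.5799, 0.2077, 0.2854]
tcp_rot: [-3.13, -0.265, -0.003]
wrist_force: [-1.0, 0.4, -0.5]
width: 0.579
grip_force: 22.5
```

```bash
python3 - <<'E'
from h import *
s=st(2);c=cam("side");jar(c,s)
E
```

```text
pos [0.5794 0.2076 0.2848] yaw 9.67 q6 1.71 w 49.77569670803585 22.43089109659195 [-0.2 -0.3 -0.9] t 42.9333
jar area px 151 corners [[-59.0, 118.0], [33.0, 65.0], [86.0, 157.0], [-6.0, 210.0]]
```

>>> drive_tool(
  claw=[44, 44, 44, 44, 44, 44, 44, 44],
  slide=[
    [0.012, 0.002, 0.007],
    [0.025, 0.004, 0.014],
    [0.037, 0.006, 0.019],
    [0.051, 0.009, 0.024],
    [0.065, 0.011, 0.026],
    [0.08, 0.013, 0.028],
    [0.094, 0.016, 0.028],
    [0.108, 0.018, 0.028],
  ],
  yaw=[0, 0, 0, 0, 0, 0, 0, 0],
)

```text
time: 43.65
tool_pos: [0.633, 0.2166, 0.2978]
tcp_rot: [3.13, 0.265, -0.002]
wrist_force: [-4.2, 0.3, -3.5]
width: 0.58
grip_force: 24.3
```

```bash
python3 - <<'E'
from h import *
s=st(2);c=cam("side");jar(c,s);save(c,"s8.png",(240,130,400,280),4)
E
```

```text
pos [0.6336 0.2167 0.2979] yaw 9.68 q6 1.69 w 49.585684496101514 24.44330222904682 [-2.3 -0.2 -2.9] t 43.75
jar area px 151 corners [[-102.0, 226.0], [-45.0, 64.0], [21.0, 87.0], [-36.0, 250.0]]
```

View pics/s8.png

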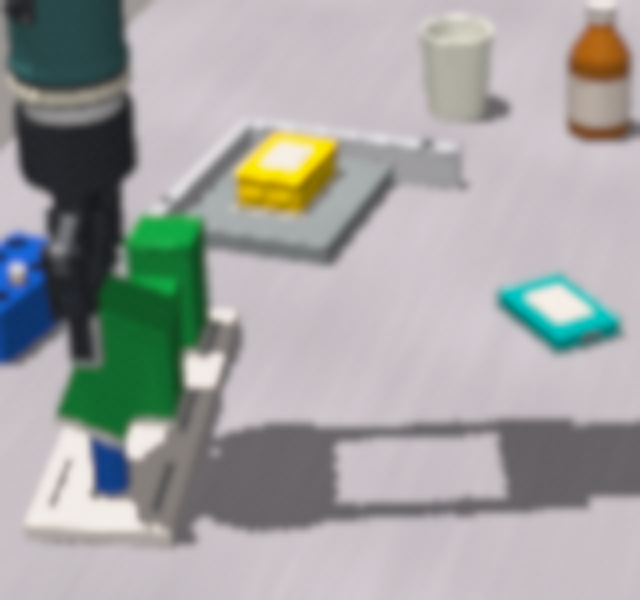

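Picture s8: third jar tilted about 70° with the near peg (110,465) in its mouth, another jar standing behind at (165,270). Finish as before.

>>> drive_tool(
  claw=[44, 44, 44, 44, 44, 44],
  slide=[
    [0.014, 0.002, -0.002],
    [0.028, 0.005, -0.006],
    [0.041, 0.007, -0.011],
    [0.055, 0.009, -0.016],
    [0.059, 0.01, -0.018],
    [0.059, 0.01, -0.018],
  ],
  yaw=[0, 0, 0, 0, 0, 0],
)

```text
time: 44.3
tool_pos: [0.6628, 0.2216, 0.2889]
tcp_rot: [-3.13, -0.265, -0.001]
wrist_force: [-1.7, -1.0, -2.3]
width: 0.583
grip_force: 25.7
```

>>> drive_tool(
  claw=[44, 44, 44, 44, 44, 44],
  slide=[
    [-0.014, -0.002, 0],
    [-0.026, -0.004, 0],
    [-0.026, -0.004, -0.02],
    [-0.026, -0.004, -0.04],
    [-0.026, -0.004, -0.05],
    [-0.026, -0.004, -0.05],
  ],
  yaw=[0, 0, 0, 0, 0, 0],
)

```text
time: 44.8
tool_pos: [0.6484, 0.2193, 0.2619]
tcp_rot: [3.13, 0.265, -0.003]
wrist_force: [1.2, 0.2, -1.6]
width: 0.582
grip_force: 25.7
```

>>> drive_tool(
  claw=[44, 44, 44, 44, 44, 44],
  slide=[
    [0, 0, -0.016],
    [0, 0, -0.03],
    [0, 0, -0.04],
    [0, 0, -0.044],
    [0, 0, -0.048],
    [0, 0, -0.048],
  ],
  yaw=[0, 0, 0, 0, 0, 0],
)

```text
time: 45.3
tool_pos: [0.6495, 0.2195, 0.2412]
tcp_rot: [-3.13, -0.265, -0.002]
wrist_force: [0.2, -1.9, 2.5]
width: 0.583
grip_force: 26.3
```

```bash
python3 - <<'E'
from h import *
s=st(2);c=cam("side");jar(c,s)
E
```

```text
pos [0.6494 0.2195 0.2411] yaw 9.68 q6 1.69 w 49.10557852532956 26.25620909035206 [-0.1 -0.7  4.3] t 45.4
jar area px 171 corners [[-117.0, 227.0], [-47.0, 15.0], [18.0, 36.0], [-52.0, 249.0]]
```

>>> drive_tool(
  claw=[44, 44, 44, 70, 70, 70, 70, 70],
  slide=[
    [0, 0, -0.006],
    [0, 0, -0.01],
    [0, 0, -0.01],
    [0, 0, -0.01],
    [0, 0, -0.01],
    [0, 0, -0.01],
    [0, 0, -0.005],
    [0, 0, 0.03],
  ],
  yaw=[0, 0, 0, 0, 0, 0, 0, 0],
)

```text
time: 46.12
tool_pos: [0.6467, 0.2189, 0.2506]
tcp_rot: [3.129, 0.265, -0.013]
wrist_force: [-1.1, 0.6, -0.4]
width: 0.819
grip_force: 0.0
```

>>> drive_tool(
  claw=[70, 70, 80, 85, 85, 85, 85, 85],
  slide=[
    [0, 0, 0.08],
    [0, 0, 0.16],
    [-0.08, 0.02, 0.2],
    [-0.16, 0.06, 0.2],
    [-0.24, 0.1, 0.2],
    [-0.32, 0.14, 0.2],
    [-0.4, 0.18, 0.2],
    [-0.4, 0.22, 0.2],
  ],
  yaw=[0, 0, 0, 0, 0, 0, 0, 0],
)

```text
time: 46.78
tool_pos: [0.4442, 0.3286, 0.3539]
tcp_rot: [3.128, 0.265, -0.008]
wrist_force: [0.6, -0.4, -0.6]
width: 0.992
grip_force: 0.0
```

```bash
python3 - <<'E'
from h import *
st(4);c=jars();print(board(c))
for k in blobs(c,"yellow",15): print(rect(c,k,.052))
for k in blobs(c,"amber",15): print(rect(c,k,.06))
save(cam("side"),"s9.png",(200,100,440,280),3)
E
```

```text
pos [0.4483 0.3301 0.355 ] yaw 9.82 q6 1.99 w 84.6995914905388 0.0 [ 0.7 -0.2  0.6] t 46.9833
[248. 166.] z 0.1103 [625.7 214.   48.9  48.8   8.7] med [0.627 0.213]
[277. 161.] z 0.1103 [642.2 116.2  48.9  48.8 -80.9] med [0.6427 0.1171]
[307. 156.] z 0.1105 [658.3  18.4  49.3  48.5   6.1] med [0.6591 0.0188]
[(0.02, array([ 646. , -240.9,  172.6,  142.6,   85.4])), (0.04, array([ 622.8, -225.5,  221.2,  211.9,   85.4]))]
[ 646.8 -244.9   92.6   60.4   84.8]
[ 409.1 -473.7   55.7   53.5    9.5]
[ 706.6 -995.3  263.9  136.8   89.9]
```

View pics/s9.png

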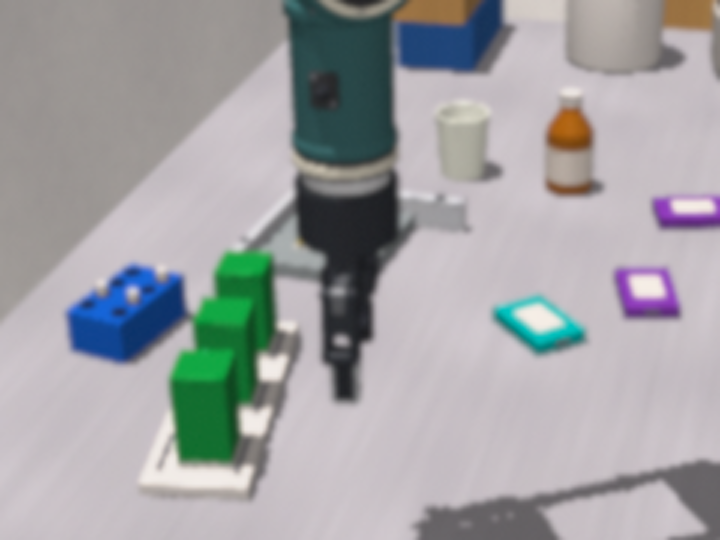

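Picture s9: all three jars stand mouth down in a row at (205,405), (225,350), (245,300), tops all at z = 110 mm (seated). Board and pile are unchanged, and the gripper is clear of everything.

```bash
python3 -c "
from workcell import bot
print(bot.finish_job())"
```

```text
the job is handed in; nothing more can be done
None
```

I handed the job in at about 47 s. By my last measurements the board is flush in the fence corner, the two yellow boxes found are piled on its outline, and all three jars sit mouth down on their own pegs; the hand-in returned no verdict.

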